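# Put the hand tools back in their fitted trays

### The arm

A 6-joint arm with a two-finger parallel gripper is mounted at the origin on the work surface. World frame = base frame: x ahead of the robot, y to its left, z up, the work surface at z = 0. Lengths are in mm, angles in rad, forces in N, time in s.
With the tool pointing down it reaches from about 275 to 975 mm from the base axis. Payload 8.4 kg.
Tool frame: the origin (TCP) lies at the very end of the fingers, on their centre line; the grasp point (between the pads) lies 19 mm behind it; z points along the fingers, y is the line along which they close (so a half turn about z gives the same grasp; the last joint's range is limited). The gripper opens to 92 mm and grips with 3 to 60 N. Pads are 20 mm wide; open, the fingers measure 128 mm over their backs; the gripper's body (75 mm by 189 mm) begins 69 mm behind the grasp point.
Start: joints at [1.161, 0.353, 1.633, -0, 1.155, -0.002], TCP at [247.868, 573.75, 182.383] pointing down, gripper open.
Joint ranges: [-2.63, 2.63], [-0.92, 2.1], [0.06, 2.66], [-1.3, 4.44], [0, 2.69], [-3.02, 3.02]. Speed limits (rad/s): [2.22, 2.22, 2.79, 3.14, 3.14, 3.14].

### API

Orientations are given as a unit quaternion [x, y, z, w].
In Python, from bench import env gives the robot as it stands.
- The arm moves only by the tool servo_tool, never from a script. Its argument "plan" is a list of rows, each an object of numbers: "rx", "ry", "rz": the turn, a rotation vector about the tool's x, y, z scaled (see below); "x", "y", "z": the shift along the tool's x, y, z scaled (see below); "hand": the opening, from 0 (shut) to 1 (fully open). A call has 1 to 12 rows; each row shifts and turns the commanded pose from where the row before left it, along the tool's axes as they then stand; what a row does not reach is not made up. The controller multiplies each number of a shift by 30 mm and each number of a turn by 4 degrees. A row lasts 1/12 s, in which the tool goes at most 41.7 mm and 7.16 degrees, less where a joint would pass 70% of its speed; a pose out of reach is approached as far as the arm can. A call with a number of a shift or a turn outside -1 to 1 is refused whole. A call with a gripper value outside its range is refused whole. The fingers move at their own pace and stop on an object; "force" is the grip in N (left out, the last holds). Time passes only in rows, so rows that do not move let the fingers close. It gives the time, the measured TCP pose, the force, the opening and the grip force at its end, in the units of the state.
- env.get_state(): the state, without advancing time (a new reading comes with each control period).
- env.read_camera(name): name is "scene" or "top" or "wrist"; returns a dict with "color" (384x512x3 uint8, red, green, blue), "range_z" (384x512 float32, mm along the optical axis (not along the pixel's ray), 0 where there is no reading), "fx", "fy", "cx", "cy" (pixels), "rvec" (rotation vector, rad) and "tvec" (3), from world to camera coordinates, as OpenCV has them. Camera axes: x right, y down, z forward; pixel columns grow to the right and rows downward; lengths in mm; the calibration is good to about 2 mm. The wrist camera is an equidistant fisheye: a pixel r from the principal point sees the ray r / f radians off the axis. A picture is of the moment at which its call begins.
- env.job_done(): hands the job in; it is judged then, once.
The state is a dict: "time_s": time; "joint_positions": joint angles; "joint_velocities": joint speeds; "tau": joint torques, N m; "eef_pos": TCP position; "orientation": TCP orientation; "contact_force": force on the tool from outside, world axes, zero at the start; "torque": the same for the moment, N m; "width": opening from 0.0 (shut) to 1.0 (fully open); "finger_force": force on a finger pad.
Only numpy, scipy, OpenCV 4.12 (cv2) and the standard library are available. Lean on these libraries where they do the work, as an engineer would, in place of code of your own. Each camera call takes 0.05 s, during which the arm holds its last target. There are 200 camera calls.

### The job

Clear the bench: put the block plane, the mallet, the chisel and the try square each back into the wooden tray whose recess is cut to its outline, lying flat and fully down in the recess. Set the tools down, do not drop them, and leave the jar of screws standing where it is.

Things in the scene. Friction and masses are not known exactly. Their poses are not given: they have to be found in the camera images.
- plane_grip (a point): Metal block plane on its sole, 135 (x, brass knob on the nose at +x) x 42 mm (y), 0.5 kg. Straight parallel iron sides to 26 mm height, cap rising to 55 mm at the rear. Point: mid length, mid width, 22 mm above the sole. Grip here across the sides (along y).
- mallet_grip (a point): Wooden mallet lying flat, 180 mm long, 0.3 kg. Point: where to grip, on the handle's axis, 25 mm above the mallet's underside. From it, in x: head (90 mm in y, 50 tall) from -80 to -20 mm, handle (28 mm wide in y, 22 deep, underside 14 mm up) from -20 to +100 mm; balance at about -30 mm. Grip across the handle (along y).
- chisel_grip (a point): Bench chisel lying flat, 180 mm long, 0.15 kg. Point: where to grip, on the handle's axis, 16 mm above its underside. From it, in x: octagonal wooden handle, 32 mm across flats, from -74 to +20 mm, resting on the bench; 12 mm wide steel blade, in the air, to +106 mm. Grip across the handle (along y).
- square_grip (a point): L-shaped try square lying flat, 0.2 kg. Point: where to grip, in the dark wood stock, 9 mm above its underside. From it: stock (28 mm in y, 18 thick) from -62 to +38 mm in x; steel blade 2 mm thin, 9 mm up, from -62 to -38 mm in x, reaching to +82 mm in y. Grip across the stock (along y).
- plane_spot (a point): Fixed wooden tray 212 (x) x 124 x 20 mm, recess 10 mm deep: a plain rectangle 151 x 58 mm, the tool's outline in black felt on its floor. A 46 mm wide finger groove, as deep, crosses the tray along y, open at both sides. Point: recess floor, mid groove and tray centre. A seated tool's own point is 22 mm straight above, same heading (or turned half round).
- mallet_spot (a point): Fixed wooden tray 212 (x) x 124 x 20 mm, recess 10 mm deep: a T, 106 mm wide for the head at -x, 44 mm for the handle to +x, the tool's outline in black felt on its floor. A 46 mm wide finger groove, as deep, crosses the tray along y, open at both sides. Point: recess floor, mid groove on the handle line; tray centre at x +10. A seated tool's own point is 25 mm straight above, same heading.
- chisel_spot (a point): Fixed wooden tray 212 (x) x 124 x 20 mm, recess 10 mm deep: a long slot, 48 mm wide for the handle at -x, 24 mm for the blade to +x, the tool's outline in black felt on its floor. A 46 mm wide finger groove, as deep, crosses the tray along y, open at both sides. Point: recess floor, mid groove on the slot line; tray centre at x +16. A seated tool's own point is 16 mm straight above, same heading.
- square_spot (a point): Fixed wooden tray 212 (x) x 124 x 20 mm, recess 10 mm deep: an L, 44 mm wide for the stock, 40 mm for the blade to +y at -x, the tool's outline in black felt on its floor. A 46 mm wide finger groove, as deep, crosses the tray along y, open at both sides. Point: recess floor, mid groove on the stock line; tray centre at x -12, y +34. A seated tool's own point is 9 mm straight above, same heading.
- jar_mid (a point): Small jar of screws with a steel lid, 56 mm across, 58 mm tall, standing between the trays. The point is half-way up.

How it is judged (in metres and radians):
At the end, for the whole second after the job is handed in: Each of the four tools lies in its own tray: its listed point within 13 mm, in plan, of the tray's point, on the recess floor (no more than 4 mm above its seated height), level within 0.08 rad, its length along the tray's within 0.25 rad (horizontal distance between plane_grip and plane_spot below 0.013 m and z of plane_grip in the frame of plane_spot below 0.026 m and angle between each of plane_grip, mallet_grip, chisel_grip, square_grip's own z axis and vertical below 0.08 rad and angle between the x axis of plane_grip and the x axis of plane_spot, either way round below 0.25 rad and horizontal distance between mallet_grip and mallet_spot below 0.013 m and z of mallet_grip in the frame of mallet_spot below 0.029 m and angle between the x axis of mallet_grip and the x axis of mallet_spot, either way round below 0.25 rad and horizontal distance between chisel_grip and chisel_spot below 0.013 m and z of chisel_grip in the frame of chisel_spot below 0.02 m and angle between the x axis of chisel_grip and the x axis of chisel_spot, either way round below 0.25 rad and horizontal distance between square_grip and square_spot below 0.013 m and z of square_grip in the frame of square_spot below 0.013 m and angle between the x axis of square_grip and the x axis of square_spot, either way round below 0.25 rad); the robot touches nothing.
It fails at once if the jar of screws is moved by more than 30 mm or knocked over (distance of jar_mid from where it was at the start of the episode above 0.03 m or angle between jar_mid's own z axis and vertical above 0.5 rad).
It fails at once if the block plane is dropped: let go with its point more than 30 mm above its seated height in the tray (height (world z) of plane_grip above 0.062 m and contact force between the fingers and plane below 0.05 N).
It fails at once if the mallet is dropped: let go with its point more than 30 mm above its seated height in the tray (height (world z) of mallet_grip above 0.065 m and contact force between the fingers and mallet below 0.05 N).
It fails at once if the chisel is dropped: let go with its point more than 30 mm above its seated height in the tray (height (world z) of chisel_grip above 0.056 m and contact force between the fingers and chisel below 0.05 N).
It fails at once if the try square is dropped: let go with its point more than 30 mm above its seated height in the tray (height (world z) of square_grip above 0.049 m and contact force between the fingers and square below 0.05 N).
It also fails if it takes over 112 s, if anything falls off the work surface, if the arm or the gripper's body presses on something with over 40 N, if the wrist force passes 120 N, or if a joint passes its speed limit or range.

## Working session

There is one attempt and no reset: what is moved stays moved. The work goes in short steps, Python scripts to look and compute and a tool call to move; the robot and the scene stay as the last step left them, time stands still between calls to the robot, and variables do not carry over. Pictures are saved under pics/ and viewed, at most 14 in all, crops included, and the job is handed in when it is done.

Besides the shell and the picture viewer there is one more tool, called after "Request:" by a JSON object that holds its "method" and its "body". servo_tool: Moves the arm, as the interface text tells. Its arguments: {"type":"object","properties":{"plan":{"type":"array","items":{"type":"object","properties":{"rx":{"type":"number","minimum":-1,"maximum":1},"ry":{"type":"number","minimum":-1,"maximum":1},"rz":{"type":"number","minimum":-1,"maximum":1},"x":{"type":"number","minimum":-1,"maximum":1},"y":{"type":"number","minimum":-1,"maximum":1},"z":{"type":"number","minimum":-1,"maximum":1},"hand":{"type":"number"}}}},"force":{"type":"number"}},"required":["plan"]}

```bash
mkdir -p pics; ls; cat > h.py <<'E'
import numpy as np,cv2,json
from bench import env
def save(c,n): cv2.imwrite('pics/'+n,c['color'][:,:,::-1])
def RT(c): return cv2.Rodrigues(np.array(c['rvec'],float))[0],np.array(c['tvec'],float).ravel()
E
python3 - <<'E'
from h import *
print(env.get_state())
for n in['scene','top']:
    c=env.read_camera(n);save(c,n+'0.png');R,t=RT(c);print(n,c['fx'],c['cx'],c['cy'],-R.T@t,R.round(3).tolist())
    np.savez(n+'.npz',**c)
E
```

```text
pics
{'time_s': 0.0, 'joint_positions': array([ 1.16057007e+00,  3.53641413e-01,  1.63413585e+00, -1.67565887e-05,
        1.15522180e+00, -2.39919770e-03]), 'joint_velocities': array([ 1.46138861e-04,  9.47302038e-04,  9.09052043e-04,  1.03606218e-04,
        2.12126349e-03, -6.52748362e-05]), 'tau': array([-1.72319935e-03, -5.93858421e+01, -3.34222269e+01,  6.96858088e-02,
        2.33197730e-02, -9.54895836e-05]), 'eef_pos': array([247.66919784, 573.23117015, 181.6672143 ]), 'orientation': array([ 2.02499950e-01,  9.79282020e-01, -6.89861991e-04, -1.36552859e-04]), 'contact_force': array([ 0.56180445, -0.48163392,  0.13449587]), 'torque': array([0.00708519, 0.00824952, 0.01093531]), 'finger_force': 0.0, 'width': 1.0068262019164833}
scene 349.8826589648308 261.9828182052212 189.907688328788 [ 983.94842637 -362.67458288  862.93269219] [[0.686, 0.727, -0.013], [0.589, -0.566, -0.577], [-0.427, 0.389, -0.816]]
top 363.68641606653057 257.45369646723157 193.4863983797007 [ 358.21979672  -13.41453846 1051.48505385] [[0.039, -0.999, 0.006], [-0.977, -0.039, -0.21], [0.21, 0.003, -0.978]]
```

View pics/top0.png

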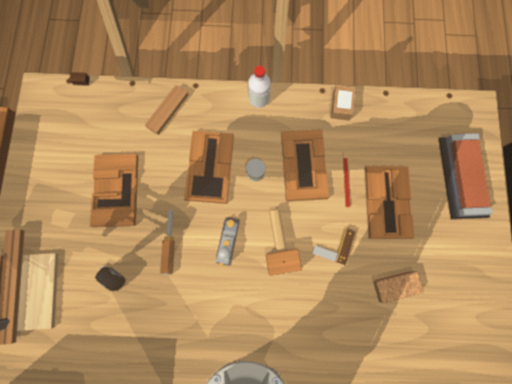

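View pics/scene0.png

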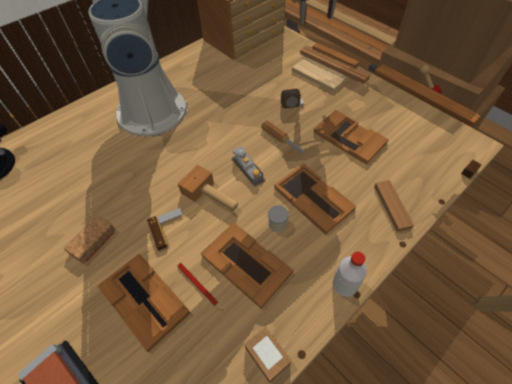

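Top view shows the trays: square (115,190), mallet (210,167), plane (305,165), chisel (388,202). The tools are the chisel (168,245), plane (228,240), mallet (282,245) and square (345,245), with the jar at (256,168). The scene view agrees with this. Next I'll build world points from the depth images.

```bash
cat >> h.py <<'E'
def world(c):
    R,t=RT(c);h,w=c['range_z'].shape;v,u=np.mgrid[:h,:w];z=c['range_z'].astype(float)
    P=np.stack([(u-c['cx'])/c['fx']*z,(v-c['cy'])/c['fy']*z,z],-1)
    return (P-t)@R
def ortho(cn,name,x0,x1,y0,y1,s):
    c=dict(np.load(cn+'.npz'));W=world(c);R,t=RT(c)
    # colour cast on plane z=20
    X,Y=np.meshgrid(np.arange(x1,x0,-1/s),np.arange(y1,y0,-1/s),indexing='ij')
    P=np.stack([X,Y,np.full_like(X,20)],-1)@R.T+t
    m=lambda k,f:(P[...,k]/P[...,2]*f)
    mx=(m(0,c['fx'])+c['cx']).astype(np.float32);my=(m(1,c['fy'])+c['cy']).astype(np.float32)
    return cv2.remap(c['color'],mx,my,cv2.INTER_LINEAR),cv2.remap(W[...,2].astype(np.float32),mx,my,cv2.INTER_NEAREST)
E
python3 - <<'E'
from h import *
a,ha=ortho('top','',220,620,-420,420,0.95)
b,hb=ortho('scene','',220,620,-420,420,0.95)
cv2.imwrite('pics/o.png',a[:,:,::-1])
for n in['top','scene']:
    c=dict(np.load(n+'.npz'));W=world(c);z=W[...,2]
    m=(z>8)&(z<90)&(W[...,0]>200)&(W[...,0]<620)&(abs(W[...,1])<430)
    t=(abs(z)<6)&(W[...,0]>200)&(W[...,0]<620)&(abs(W[...,1])<430);print(n,'table z',np.median(z[t]),z[t].std())
    k,l,s,ce=cv2.connectedComponentsWithStats(m.astype(np.uint8))
    for i in range(1,k):
        if s[i,4]<60: continue
        p=W[l==i]; r=cv2.minAreaRect(p[:,:2].astype(np.float32)); print(ce[i].round(),s[i,4],'c',np.round(r[0],1),'sz',np.round(r[1],1),round(r[2],1),'z med/max',np.percentile(p[:,2],[50,98]).round(1), 'col',c['color'][l==i].mean(0).round())
E
```

```text
top table z -0.12196770830373893 1.9267285473514915
[120. 202.] 1383 c [546.1 388.9] sz [149.   92.1] 4.0 z med/max [13.8 22.7] col [134.  93.  58.]
[206. 190.] 890 c [586.8 139.1] sz [124.6  69.9] 88.2 z med/max [11.5 22.7] col [119.  86.  58.]
[306. 191.] 718 c [ 596.8 -153. ] sz [ 55.4 124.5] 4.5 z med/max [19.2 23.4] col [183. 124.  73.]
[385. 212.] 1733 c [ 543.5 -381.4] sz [154.9 100.3] 1.8 z med/max [14.2 23.1] col [136.  94.  57.]
[281. 250.] 1177 c [445.6 -76.8] sz [181.3  89.8] 11.4 z med/max [48.2 53. ] col [203. 148.  92.]
[168. 249.] 592 c [432.  236.6] sz [179.8  33.5] 1.1 z med/max [27.1 34.2] col [143. 108.  73.]
[227. 242.] 666 c [437.6  70.2] sz [ 42.3 130.6] 81.0 z med/max [35.2 55.2] col [165. 153. 134.]
[339. 248.] 558 c [ 449.  -233.4] sz [ 95.4 100.8] 72.4 z med/max [16.7 21.1] col [150. 124.  95.]
[110. 278.] 518 c [328.3 386.2] sz [83.4 43.7] 58.2 z med/max [58.4 64.1] col [82. 69. 55.]
[392. 288.] 767 c [ 329.7 -393.1] sz [60.1 90.7] 15.3 z med/max [32.4 36.9] col [158. 118.  79.]
scene table z 0.13304477837810608 1.6432681623757759
[290.  98.] 350 c [330.1 
[... 236 characters left out ...]
] col [104.  78.  52.]
[246. 164.] 542 c [438.7  68.6] sz [ 44.2 123.7] 82.3 z med/max [30.6 55.2] col [115. 105.  92.]
[295. 181.] 779 c [586.1 138.4] sz [126.4  69.1] 88.2 z med/max [11.6 21.8] col [88. 64. 44.]
[203. 187.] 1129 c [447.5 -78.7] sz [181.3  91.5] 9.6 z med/max [39.  52.5] col [139.  99.  61.]
[160. 227.] 523 c [ 449.8 -233.3] sz [ 95.5 101.8] 72.3 z med/max [17.2 21.3] col [106.  86.  67.]
[ 94. 233.] 760 c [ 330.6 -393.9] sz [61.2 90.5] 16.3 z med/max [32.8 36. ] col [116.  85.  57.]
[223. 242.] 819 c [ 596.9 -152.8] sz [ 55.8 124.8] 5.0 z med/max [19.5 22.9] col [140.  94.  54.]
[140. 287.] 2348 c [ 542.  -380.2] sz [156.2 100.2] 0.3 z med/max [12.9 22.8] col [96. 64. 37.]
```

View pics/o.png

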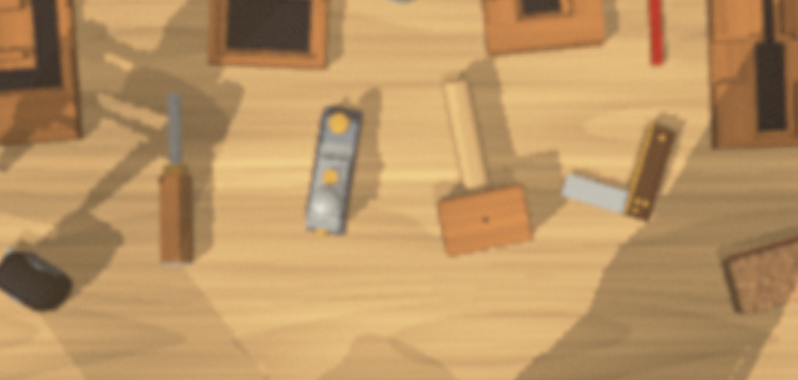

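The rectified view shows all four tools heading roughly +x: chisel blade up (172,130), plane knob at the top (338,122), mallet head at the bottom (485,220), square blade at the lower left (595,190). The trays continue above the frame, so I'll measure them over a wider x range, along with each tool's axis.

```bash
python3 - <<'E'
from h import *
for n in['top','scene']:
    c=dict(np.load(n+'.npz'));W=world(c);X,Y,z=W[...,0],W[...,1],W[...,2];col=c['color'].astype(int)
    m=(z>5.5)&(z<28)&(X>450)&(X<800)&(abs(Y)<470)
    m=cv2.morphologyEx(m.astype(np.uint8),cv2.MORPH_OPEN,np.ones((3,3)))
    k,l,s,ce=cv2.connectedComponentsWithStats(m)
    print(n)
    for i in range(1,k):
        if s[i,4]<700: continue
        p=W[l==i]; (cx,cy),(w,h),a=cv2.minAreaRect(p[:,:2].astype(np.float32))
        if h>w: a+=90
        a=(a+90)%180-90
        th=np.radians(a);ux=np.array([np.cos(th),np.sin(th)]);uy=np.array([-ux[1],ux[0]])
        d=(l==i)&(col.sum(-1)<130); q=W[d][:,:2]-[cx,cy]
        f=np.array([q@ux,q@uy]) if len(q) else np.zeros((2,1))
        print('tray',np.round([cx,cy,w,h,a],1),'top z',np.percentile(p[:,2],95).round(1),'felt n',len(q),'local x',np.percentile(f[0],[2,98]).round(),'y',np.percentile(f[1],[2,98]).round(),'floor z',np.median(W[d][:,2]).round(1))
    # felt halves lateral centre
    m=(z>8)&(z<90)&(X>320)&(X<530)&(Y<290)&(Y>-300)
    k,l,s,ce=cv2.connectedComponentsWithStats(m.astype(np.uint8))
    for i in range(1,k):
        if s[i,4]<300 : continue
        p=W[l==i]
        if p[:,0].min()>460: continue
        (cx,cy),(w,h),a=cv2.minAreaRect(p[:,:2].astype(np.float32))
        if w<h:a+=90
        a=(a+90)%180-90; print('tool',np.round([cx,cy,w,h,a],1))
        if cy<-180: # square stock: dark wood
            d=(l==i)&(col[...,0]-col[...,2]>35); q=W[d][:,:2].astype(np.float32); print('  stock',cv2.minAreaRect(q),len(q)); 
    j=(z>48)&(z<70)&(X>500)&(X<680)&(abs(Y)<60); print('jar',W[j].mean(0),j.sum(), np.ptp(W[j][:,:2],axis=0))
E
```

```text
top
tray [ 676.3 -145.8  213.9  124.8    5.3] top z 22.2 felt n 0 local x [0. 0.] y [0. 0.] floor z nan
tray [658.5 136.2 124.7 213.3  -2.2] top z 22.0 felt n 0 local x [0. 0.] y [0. 0.] floor z nan
tray [576.6 408.1 212.9 125.6   4.1] top z 22.1 felt n 0 local x [0. 0.] y [0. 0.] floor z nan
tray [ 573.2 -393.3  213.6  126.     1.8] top z 22.4 felt n 0 local x [0. 0.] y [0. 0.] floor z nan
tool [432.  236.6 179.8  33.5   1.1]
tool [443.4 -77.3 176.8  89.8  11.4]
tool [437.6  70.2  42.3 130.6  -9. ]
tool [ 449.  -233.4   95.4  100.8  -17.6]
  stock ((448.94342041015625, -233.56211853027344), (95.02473449707031, 100.78086853027344), 72.44324493408203) 394
jar [645.3850258   -1.30843315  57.50702062] 299 [54.18926945 54.35713036]
scene
tray [576.6 408.  212.8 128.    3.5] top z 21.6 felt n 40 local x [-46. -14.] y [-44. -24.] floor z 10.5
tray [658.2 135.9 126.4 213.7  -2.1] top z 21.4 felt n 395 local x [-78.  63.] y [-11.  42.] floor z 10.6
tray [ 675.4 -145.3  213.8  125.5    5.3] top z 22.1 felt n 656 local x [-57.  66.] y [-19.  18.] floor z 10.7
tray [ 572.3 -392.9  214.8  124.1    1.8] top z 22.4 felt n 583 local x [-84.  82.] y [-14.  14.] floor z 10.9
tool [4.305e+02 2.348e+02 1.819e+02 3.340e+01 4.000e-01]
tool [438.7  68.6  44.2 123.7  -7.7]
tool [444.9 -79.2 176.   91.5   9.6]
tool [ 449.8 -233.3   95.5  101.8  -17.7]
  stock ((447.9403381347656, -238.99020385742188), (83.5172348022461, 101.80142974853516), 72.28897094726562) 362
jar [648.63817215  -3.69498639  57.40909129] 318 [55.82388001 54.87831656]
  return _methods._mean(a, axis=axis, dtype=dtype,
  ret = ret.dtype.type(ret / rcount)
```

```bash
cat >> h.py <<'E'
from scipy.spatial.transform import Rotation as Ro
def go(x,y,z,yaw):
    """tool-axis shift (first, unturned) and turn, in row units, to reach a pose"""
    s=env.get_state();R=Ro.from_quat(s['orientation']).as_matrix()
    d=R.T@(np.array([x,y,z])-s['eef_pos'])/30
    psi=np.degrees(np.arctan2(R[1,1],R[0,1]))-90
    print('pos',s['eef_pos'].round(1),'yaw',psi.round(2),'t',round(s['time_s'],2))
    n=int(np.ceil(max(abs(d).max(),np.linalg.norm(d)*30/38)));n=max(n,1)
    print('shift total',d.round(2),'n',n,'per row',(d/n).round(3),'| turn rz total',round((psi-yaw)/4,2))
E
python3 -c "
from h import *
go(415.2,235.5,150,0.75)"
```

```text
pos [247.7 573.3 181.8] yaw -23.37 t 0.1
shift total [-9.59 -8.12  1.07] n 10 per row [-0.959 -0.812  0.107] | turn rz total -6.03
```

Request:
{"method": "servo_tool", "body": {"plan": [{"x": -0.96,"y": -0.81,"z": 0.11,"hand": 1},{"x": -0.96,"y": -0.81,"z": 0.11},{"x": -0.96,"y": -0.81,"z": 0.11},{"x": -0.96,"y": -0.81,"z": 0.11},{"x": -0.96,"y": -0.81,"z": 0.11},{"x": -0.96,"y": -0.81,"z": 0.11},{"x": -0.96,"y": -0.81,"z": 0.11},{"x": -0.96,"y": -0.81,"z": 0.11},{"x": -0.96,"y": -0.81,"z": 0.11},{"x": -0.96,"y": -0.81,"z": 0.11},{"rz": -1},{"rz": -1}], "force": 40}}

```text
invalid input
```

Request:
{"method": "servo_tool", "body": {"plan": [{"rz": -1},{"rz": -1},{"rz": -1},{"rz": -1},{},{}]}}

```text
invalid input
```

```bash
python3 -c "
from h import *
go(415.2,235.5,4,0.75)
c=env.read_camera('wrist');save(c,'w1.png');print(c['fx'],c['cx'],c['cy']);R,t=RT(c);print(-R.T@t,R.round(2).tolist())
P=R@np.array([415.2,235.5,16])+t;r=np.hypot(P[0],P[1]);print(c['cx']+c['fx']*np.arctan2(r,P[2])*P[0]/r,c['cy']+c['fx']*np.arctan2(r,P[2])*P[1]/r)"
```

```text
pos [247.7 573.3 181.8] yaw -23.37 t 0.1
shift total [-9.59 -8.12  5.93] n 11 per row [-0.872 -0.738  0.54 ] | turn rz total -6.03
297.3186396354542 260.70838742761686 190.80808591490683
[179.92139705 602.57827849 383.07884202] [[0.4, 0.92, -0.0], [0.89, -0.38, 0.26], [0.24, -0.11, -0.96]]
123.80148386969341 331.9267357555436
```

View pics/w1.png

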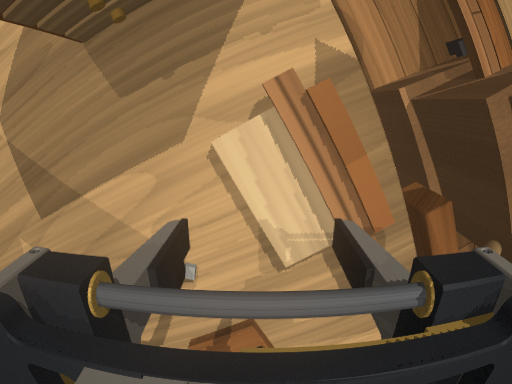

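The move was refused, so the wrist picture is still the start pose and shows only the scrap boards. The rows probably need every key filled in.

Request:
{"method": "servo_tool", "body": {"plan": [{"x": -0.96,"y": -0.81,"z": 0.11,"rx": 0,"ry": 0,"rz": 0,"hand": 1},{"x": -0.96,"y": -0.81,"z": 0.11,"rx": 0,"ry": 0,"rz": 0,"hand": 1},{"x": -0.96,"y": -0.81,"z": 0.11,"rx": 0,"ry": 0,"rz": 0,"hand": 1},{"x": -0.96,"y": -0.81,"z": 0.11,"rx": 0,"ry": 0,"rz": 0,"hand": 1},{"x": -0.96,"y": -0.81,"z": 0.11,"rx": 0,"ry": 0,"rz": 0,"hand": 1},{"x": -0.96,"y": -0.81,"z": 0.11,"rx": 0,"ry": 0,"rz": 0,"hand": 1},{"x": -0.96,"y": -0.81,"z": 0.11,"rx": 0,"ry": 0,"rz": 0,"hand": 1},{"x": -0.96,"y": -0.81,"z": 0.11,"rx": 0,"ry": 0,"rz": 0,"hand": 1},{"x": -0.96,"y": -0.81,"z": 0.11,"rx": 0,"ry": 0,"rz": 0,"hand": 1},{"x": -0.96,"y": -0.81,"z": 0.11,"rx": 0,"ry": 0,"rz": 0,"hand": 1},{"x": 0,"y": 0,"z": 0,"rx": 0,"ry": 0,"rz": -1,"hand": 1},{"x": 0,"y": 0,"z": 0,"rx": 0,"ry": 0,"rz": -1,"hand": 1}], "force": 40}}

```text
time_s: 1.15
eef_pos: [416.5, 234.3, 149.1]
orientation: [0.134, 0.991, -0.0, -0.0]
contact_force: [0.6, -0.1, 0.4]
width: 1.0
finger_force: 0.0
```

Request:
{"method": "servo_tool", "body": {"plan": [{"rz": -1,"hand": 1},{"rz": -1,"hand": 1},{"rz": -1,"hand": 1},{"rz": -1,"hand": 1},{"hand": 1},{"hand": 1}]}}

```text
invalid input
```

```bash
python3 -c "
from h import *
go(415.2,235.5,4,0.75)"
```

```text
pos [416.5 234.3 149.1] yaw -15.42 t 1.15
shift total [0.05 0.03 4.84] n 5 per row [0.01  0.006 0.967] | turn rz total -4.04
```

Request:
{"method": "servo_tool", "body": {"plan": [{"x": 0,"y": 0,"z": 0,"rx": 0,"ry": 0,"rz": -1,"hand": 1},{"x": 0,"y": 0,"z": 0,"rx": 0,"ry": 0,"rz": -1,"hand": 1},{"x": 0,"y": 0,"z": 0,"rx": 0,"ry": 0,"rz": -1,"hand": 1},{"x": 0,"y": 0,"z": 0,"rx": 0,"ry": 0,"rz": -1,"hand": 1},{"x": 0,"y": 0,"z": 0,"rx": 0,"ry": 0,"rz": 0,"hand": 1},{"x": 0,"y": 0,"z": 0,"rx": 0,"ry": 0,"rz": 0,"hand": 1}]}}

```text
time_s: 1.65
eef_pos: [415.8, 236.4, 149.3]
orientation: [-0.004, 1.0, -0.0, -0.0]
contact_force: [-0.3, 0.7, -0.7]
width: 1.003
finger_force: 0.0
```

```bash
python3 -c "
from h import *
go(415.2,235.5,4,0.75)
c=env.read_camera('wrist');R,t=RT(c)
im=c['color'][:,:,::-1].copy()
for p in ([415.2,235.5,32],[341,235,32],[435,236,32],[521,237,20]):
  P=R@np.array(p)+t;r=np.hypot(P[0],P[1]);k=c['fx']*np.arctan2(r,P[2])/r;cv2.circle(im,(int(c['cx']+k*P[0]),int(c['cy']+k*P[1])),3,(255,0,255),1)
cv2.imwrite('pics/w2.png',im)"
```

```text
pos [415.8 236.4 149.3] yaw 0.51 t 1.65
shift total [ 0.02 -0.03  4.84] n 5 per row [ 0.004 -0.006  0.969] | turn rz total -0.06
```

View pics/w2.png

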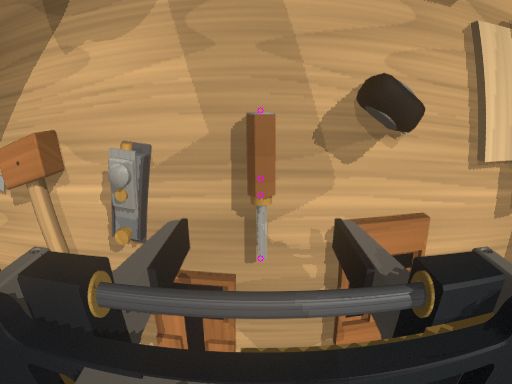

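The wrist view shows my projected marks on the chisel (handle 112–198 px, blade tip 258 px), within about 2 mm, so I'll descend and grip.

Request:
{"method": "servo_tool", "body": {"plan": [{"x": 0,"y": 0,"z": 0.96,"rx": 0,"ry": 0,"rz": 0,"hand": 1},{"x": 0,"y": 0,"z": 0.96,"rx": 0,"ry": 0,"rz": 0,"hand": 1},{"x": 0,"y": 0,"z": 0.96,"rx": 0,"ry": 0,"rz": 0,"hand": 1},{"x": 0,"y": 0,"z": 0.96,"rx": 0,"ry": 0,"rz": 0,"hand": 1},{"x": 0,"y": 0,"z": 0.96,"rx": 0,"ry": 0,"rz": 0,"hand": 1},{"x": 0,"y": 0,"z": 0,"rx": 0,"ry": 0,"rz": 0,"hand": 0},{"x": 0,"y": 0,"z": 0,"rx": 0,"ry": 0,"rz": 0,"hand": 0},{"x": 0,"y": 0,"z": 0,"rx": 0,"ry": 0,"rz": 0,"hand": 0},{"x": 0,"y": 0,"z": 0,"rx": 0,"ry": 0,"rz": 0,"hand": 0},{"x": 0,"y": 0,"z": 0,"rx": 0,"ry": 0,"rz": 0,"hand": 0},{"x": 0,"y": 0,"z": 0,"rx": 0,"ry": 0,"rz": 0,"hand": 0},{"x": 0,"y": 0,"z": 0,"rx": 0,"ry": 0,"rz": 0,"hand": 0}], "force": 40}}

```text
time_s: 2.7
eef_pos: [416.5, 236.8, 6.3]
orientation: [-0.005, 1.0, 0.0, 0.001]
contact_force: [-0.4, 0.9, -0.2]
width: 0.513
finger_force: 0.0
```

Request:
{"method": "servo_tool", "body": {"plan": [{"x": 0,"y": 0,"z": 0.08,"rx": 0,"ry": 0,"rz": 0,"hand": 0},{"x": 0,"y": 0,"z": 0,"rx": 0,"ry": 0,"rz": 0,"hand": 0},{"x": 0,"y": 0,"z": 0,"rx": 0,"ry": 0,"rz": 0,"hand": 0},{"x": 0,"y": 0,"z": 0,"rx": 0,"ry": 0,"rz": 0,"hand": 0},{"x": 0,"y": 0,"z": 0,"rx": 0,"ry": 0,"rz": 0,"hand": 0},{"x": 0,"y": 0,"z": 0,"rx": 0,"ry": 0,"rz": 0,"hand": 0},{"x": 0,"y": 0,"z": -0.3,"rx": 0,"ry": 0,"rz": 0,"hand": 0},{"x": 0,"y": 0,"z": -0.7,"rx": 0,"ry": 0,"rz": 0,"hand": 0},{"x": 0,"y": 0,"z": -0.8,"rx": 0,"ry": 0,"rz": 0,"hand": 0},{"x": 0,"y": 0,"z": -0.8,"rx": 0,"ry": 0,"rz": 0,"hand": 0},{"x": 0,"y": 0,"z": -0.8,"rx": 0,"ry": 0,"rz": 0,"hand": 0},{"x": 0,"y": 0,"z": 0,"rx": 0,"ry": 0,"rz": 0,"hand": 0}]}}

```text
time_s: 3.7
eef_pos: [418.4, 237.9, 109.6]
orientation: [-0.006, 1.0, 0.002, 0.003]
contact_force: [0.0, 0.7, -1.1]
width: -0.002
finger_force: 0.0
```

```bash
python3 -c "
from h import *
go(556.8,-393.6,108,1.8)"
```

```text
pos [418.4 237.9 109.6] yaw 0.63 t 3.7
shift total [-4.38e+00 -2.11e+01  1.00e-02] n 22 per row [-0.199 -0.959  0.001] | turn rz total -0.29
```

The grip closed on nothing, so I'll look again.

```bash
python3 -c "
from h import *
c=env.read_camera('wrist');save(c,'w3.png')"
```

```text
(no output)
```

View pics/w3.png

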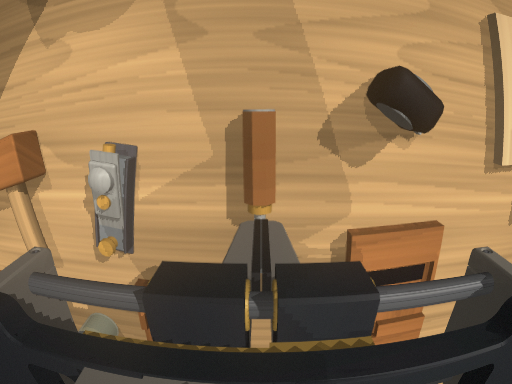

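```bash
cat >> h.py <<'E'
def wproj(c,p):
    R,t=RT(c);P=R@np.array(p,float)+t;r=np.hypot(P[0],P[1]);k=c['fx']*np.arctan2(r,P[2])/r
    return (c['cx']+k*P[0],c['cy']+k*P[1])
def wray(c,u,v,z):
    R,t=RT(c);d=np.array([u-c['cx'],v-c['cy']]);r=np.hypot(*d);a=r/c['fx']
    D=R.T@np.array([np.sin(a)*d[0]/r,np.sin(a)*d[1]/r,np.cos(a)]);C=-R.T@t
    return C+D*(z-C[2])/D[2]
E
python3 -c "
from h import *
s=env.get_state();print(s['eef_pos'],s['width'])
c=env.read_camera('wrist');print('tcp at',wproj(c,s['eef_pos']))
for u,v,z in((259,110,32),(260,208,22),(262,188,32)):print(wray(c,u,v,z).round(1))
for n in['top','scene']:
    c=env.read_camera(n);W=world(c);X,Y,z=W[...,0],W[...,1],W[...,2]
    m=(z>8)&(z<45)&(X>320)&(X<540)&(Y<290)&(Y>190);p=W[m];print(n,cv2.minAreaRect(p[:,:2].astype(np.float32)))
"
```

```text
[417.58065575 237.43633988 107.72831434] 0.003492509370864943
tcp at (np.float64(261.2129269330471), np.float64(215.71409013971189))
[343.  234.9  32. ]
[441.1 236.9  22. ]
[417.3 238.6  32. ]
top ((431.975341796875, 236.41522216796875), (179.8241729736328, 33.263458251953125), 1.1229203939437866)
scene ((431.78338623046875, 234.1495361328125), (34.96668243408203, 181.17384338378906), 89.69859313964844)
```

Request:
{"method": "servo_tool", "body": {"plan": [{"x": 0.07,"y": -0.04,"z": 0,"rx": 0,"ry": 0,"rz": 0,"hand": 1},{"x": 0,"y": 0,"z": 0,"rx": 0,"ry": 0,"rz": 0,"hand": 1},{"x": 0,"y": 0,"z": 0,"rx": 0,"ry": 0,"rz": 0,"hand": 1},{"x": 0,"y": 0,"z": 0,"rx": 0,"ry": 0,"rz": 0,"hand": 1},{"x": 0,"y": 0,"z": 0,"rx": 0,"ry": 0,"rz": 0,"hand": 1},{"x": 0,"y": 0,"z": 0,"rx": 0,"ry": 0,"rz": 0,"hand": 1},{"x": 0,"y": 0,"z": 0,"rx": 0,"ry": 0,"rz": 0,"hand": 0.7},{"x": 0,"y": 0,"z": 0.88,"rx": 0,"ry": 0,"rz": 0,"hand": 0.7},{"x": 0,"y": 0,"z": 0.88,"rx": 0,"ry": 0,"rz": 0,"hand": 0.7},{"x": 0,"y": 0,"z": 0.88,"rx": 0,"ry": 0,"rz": 0,"hand": 0.7},{"x": 0,"y": 0,"z": 0.86,"rx": 0,"ry": 0,"rz": 0,"hand": 0.7},{"x": 0,"y": 0,"z": 0,"rx": 0,"ry": 0,"rz": 0,"hand": 0.7}]}}

```text
time_s: 4.9
eef_pos: [411.1, 233.7, -3.6]
orientation: [-0.006, 1.0, -0.002, -0.003]
contact_force: [-1.4, -0.3, 0.1]
width: 0.702
finger_force: 0.0
```

Request:
{"method": "servo_tool", "body": {"plan": [{"x": 0,"y": 0,"z": 0,"rx": 0,"ry": 0,"rz": 0,"hand": 0},{"x": 0,"y": 0,"z": 0,"rx": 0,"ry": 0,"rz": 0,"hand": 0},{"x": 0,"y": 0,"z": 0,"rx": 0,"ry": 0,"rz": 0,"hand": 0},{"x": 0,"y": 0,"z": 0,"rx": 0,"ry": 0,"rz": 0,"hand": 0},{"x": 0,"y": 0,"z": 0,"rx": 0,"ry": 0,"rz": 0,"hand": 0},{"x": 0,"y": 0,"z": 0,"rx": 0,"ry": 0,"rz": 0,"hand": 0}], "force": 45}}

```text
time_s: 5.4
eef_pos: [414.3, 235.6, 0.8]
orientation: [-0.006, 1.0, 0.0, 0.001]
contact_force: [0.2, -0.6, -0.9]
width: 0.289
finger_force: 0.0
```

```bash
python3 -c "
from h import *
s=env.get_state();print(s['eef_pos'],s['width'],s['finger_force'],s['contact_force'])
c=env.read_camera('wrist');save(c,'w4.png')
c=env.read_camera('scene');cv2.imwrite('pics/s4.png',cv2.resize(c['color'][60:220,180:400,::-1],None,fx=3,fy=3))
s=env.get_state();print(s['eef_pos'],s['width'],s['finger_force'])"
```

```text
[414.34344779 235.56319174   0.80490997] 0.28862703296220155 0.0 [ 0.18043431 -0.56369563 -0.91398177]
[414.03939259 235.39442938   0.43777795] 0.20634488819863528 0.0
```

View pics/s4.png

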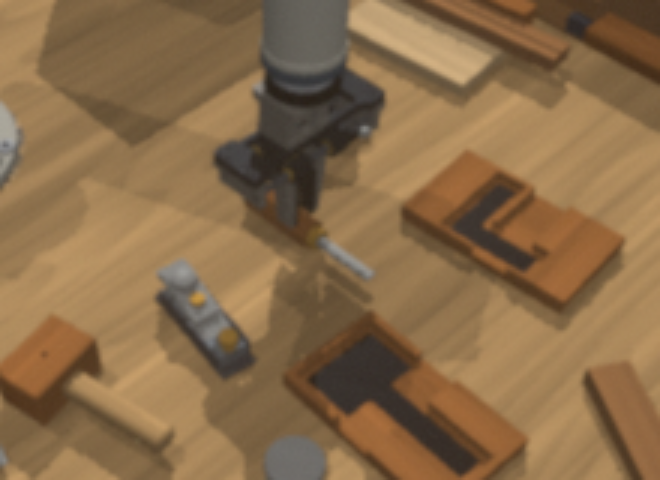

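View pics/w4.png

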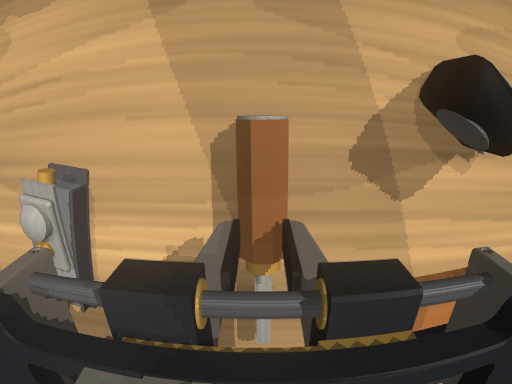

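The fingers straddle the handle, with the handle front at (262,262), and they are still closing. The opening reading seems to run below the true gap, so I'll close further and check.

Request:
{"method": "servo_tool", "body": {"plan": [{"x": 0,"y": 0,"z": 0,"rx": 0,"ry": 0,"rz": 0,"hand": 0},{"x": 0,"y": 0,"z": 0,"rx": 0,"ry": 0,"rz": 0,"hand": 0},{"x": 0,"y": 0,"z": 0,"rx": 0,"ry": 0,"rz": 0,"hand": 0},{"x": 0,"y": 0,"z": 0,"rx": 0,"ry": 0,"rz": 0,"hand": 0}]}}

```text
time_s: 5.83
eef_pos: [414.3, 236.3, 1.0]
orientation: [-0.005, 1.0, 0.001, 0.0]
contact_force: [-4.7, 3.2, 15.0]
width: 0.001
finger_force: 7.5
```

```bash
python3 -c "
from h import *
c=env.read_camera('wrist');save(c,'w5.png')
s=env.get_state();print(s)"
```

```text
{'time_s': 5.8833, 'joint_positions': array([ 5.14416157e-01,  3.94763771e-01,  2.08449034e+00,  1.63446172e-03,
        6.60642841e-01, -1.06811417e+00]), 'joint_velocities': array([-4.06468663e-04,  3.36820945e-04, -2.25207044e-05,  1.05718156e-03,
       -4.21385956e-04, -4.71985317e-04]), 'tau': array([-2.61141479e+00, -4.22735274e+01, -1.78831261e+01, -1.18615497e+00,
       -6.89956751e-01,  7.61895266e-03]), 'eef_pos': array([414.33145071, 236.34224906,   1.05005746]), 'orientation': array([-5.22211476e-03,  9.99985879e-01,  8.51317062e-04,  4.96117175e-04]), 'contact_force': array([-4.80415108,  3.89815909, 15.51945249]), 'torque': array([0.68784694, 0.86464523, 0.02267663]), 'finger_force': 7.482162772321317, 'width': 0.008948635030394454}
```

View pics/w5.png

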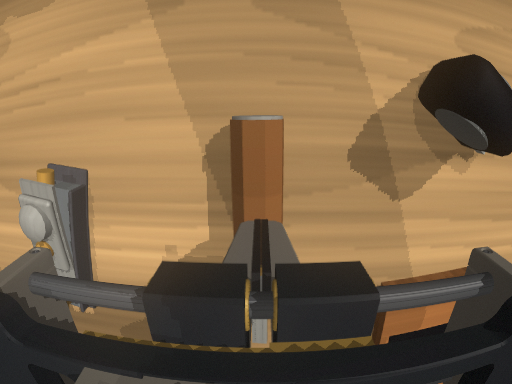

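```bash
python3 -c "
from h import *
c=env.read_camera('wrist');z=c['range_z']
for v in(215,219,222,225,230,240,250,260):
  o=[]
  for u in(240,250,256,262,268,275,285):
    R,t=RT(c);d=np.array([u-c['cx'],v-c['cy']]);r=np.hypot(*d);a=r/c['fx'];zz=float(z[v,u]);P=np.array([np.tan(a)*zz*d[0]/r,np.tan(a)*zz*d[1]/r,zz]);o.append(((P-t)@R).round(0).astype(int).tolist()+[int(c['color'][v,u].sum())])
  print(v,o)
for n in['scene','top']:
  c=env.read_camera(n);W=world(c);X,Y,Z=W[...,0],W[...,1],W[...,2]
  m=(abs(X-432)<110)&(abs(Y-236)<40)&(Z>5)&(Z<100)
  for x in range(340,530,10):
    k=m&(abs(X-x)<5);p=W[k]
    if len(p):print(n,x,len(p),'y',p[:,1].min().round(),p[:,1].max().round(),'z',np.percentile(p[:,2],[5,50,95]).round())
"
```

```text
215 [[404, 223, 28, 184], [403, 229, 31, 273], [403, 233, 31, 274], [402, 237, 32, 266], [403, 240, 31, 290], [404, 245, 28, 290], [414, 254, -1, 360]]
219 [[407, 223, 27, 184], [405, 229, 32, 269], [405, 233, 33, 148], [405, 237, 32, 173], [405, 240, 31, 273], [407, 245, 27, 291], [418, 254, -1, 376]]
222 [[409, 223, 28, 184], [405, 229, 36, 258], [405, 233, 37, 114], [405, 237, 38, 121], [406, 240, 35, 241], [405, 244, 36, 260], [420, 254, 0, 382]]
225 [[406, 224, 40, 246], [405, 230, 41, 258], [405, 233, 41, 113], [405, 237, 43, 111], [405, 240, 42, 216], [405, 244, 41, 264], [422, 254, -1, 371]]
230 [[405, 224, 49, 262], [405, 230, 49, 260], [405, 233, 49, 116], [404, 236, 51, 116], [405, 240, 49, 170], [405, 244, 48, 261], [426, 254, -1, 353]]
240 [[405, 225, 62, 262], [405, 230, 63, 258], [405, 233, 63, 107], [405, 236, 63, 110], [405, 239, 63, 117], [405, 243, 63, 262], [405, 248, 62, 261]]
250 [[405, 226, 75, 262], [404, 231, 76, 259], [405, 233, 74, 109], [405, 236, 74, 109], [405, 239, 74, 108], [404, 242, 76, 261], [404, 247, 76, 258]]
260 [[403, 227, 88, 254], [404, 231, 
[... 958 characters left out ...]
27. 31.]
top 350 28 y 216.0 234.0 z [23. 30. 35.]
top 360 34 y 217.0 235.0 z [17. 31. 34.]
top 370 33 y 217.0 236.0 z [18. 31. 35.]
top 380 31 y 216.0 240.0 z [20. 30. 34.]
top 390 15 y 218.0 240.0 z [20. 31. 35.]
top 410 2 y 217.0 218.0 z [19. 21. 23.]
top 420 3 y 218.0 218.0 z [18. 18. 19.]
top 430 4 y 218.0 219.0 z [20. 21. 22.]
top 440 1 y 219.0 219.0 z [21. 21. 21.]
top 450 1 y 230.0 230.0 z [19. 19. 19.]
top 460 13 y 230.0 240.0 z [16. 20. 22.]
top 470 16 y 229.0 251.0 z [10. 20. 23.]
top 480 21 y 229.0 267.0 z [14. 19. 22.]
top 490 12 y 230.0 240.0 z [14. 18. 22.]
top 500 17 y 216.0 240.0 z [ 5. 18. 21.]
top 510 17 y 229.0 273.0 z [11. 20. 21.]
top 520 15 y 230.0 242.0 z [16. 19. 21.]
```

The fingers seem to have closed on top of the handle even though the reported tip z is 1 mm. I'll lift and measure the true fingertip height.

Request:
{"method": "servo_tool", "body": {"plan": [{"x": 0,"y": 0,"z": -0.5,"rx": 0,"ry": 0,"rz": 0,"hand": 0},{"x": 0,"y": 0,"z": -0.8,"rx": 0,"ry": 0,"rz": 0,"hand": 0},{"x": 0,"y": 0,"z": -0.8,"rx": 0,"ry": 0,"rz": 0,"hand": 0},{"x": 0,"y": 0,"z": -0.8,"rx": 0,"ry": 0,"rz": 0,"hand": 0},{"x": 0,"y": 0,"z": -0.5,"rx": 0,"ry": 0,"rz": 0,"hand": 0},{"x": 0,"y": 0,"z": 0,"rx": 0,"ry": 0,"rz": 0,"hand": 1},{"x": 0,"y": 0,"z": 0,"rx": 0,"ry": 0,"rz": 0,"hand": 1},{"x": 0,"y": 0,"z": 0,"rx": 0,"ry": 0,"rz": 0,"hand": 1},{"x": 0,"y": 0,"z": 0,"rx": 0,"ry": 0,"rz": 0,"hand": 1},{"x": 0,"y": 0,"z": 0,"rx": 0,"ry": 0,"rz": 0,"hand": 1},{"x": 0,"y": 0,"z": 0,"rx": 0,"ry": 0,"rz": 0,"hand": 1},{"x": 0,"y": 0,"z": 0,"rx": 0,"ry": 0,"rz": 0,"hand": 1}]}}

```text
time_s: 7.03
eef_pos: [413.5, 235.0, 101.4]
orientation: [-0.006, 1.0, -0.0, -0.0]
contact_force: [0.4, 0.4, -0.5]
width: 0.488
finger_force: 0.0
```

```bash
python3 -c "
from h import *
s=env.get_state();print(s['eef_pos'],s['width'],s['finger_force'],s['contact_force'])
e=s['eef_pos']
for n in['scene','top']:
  c=env.read_camera(n);W=world(c);X,Y,Z=W[...,0],W[...,1],W[...,2]
  m=(abs(X-e[0])<25)&(abs(Y-e[1])<75)&(Z>45)&(Z<260);p=W[m]
  print(n,m.sum())
  for a in range(60,250,10):
    q=p[abs(p[:,2]-a)<5]
    if len(q):print(a,len(q),'x',q[:,0].min().round(),q[:,0].max().round(),'y',np.percentile(q[:,1],[0,25,75,100]).round())
  m=(abs(X-432)<110)&(abs(Y-236)<40)&(Z>8)&(Z<45);print(cv2.minAreaRect(W[m][:,:2].astype(np.float32)))
"
```

```text
[413.47178618 235.04396322 101.39236121] 0.4881682729229564 0.0 [ 0.40419975  0.37916268 -0.5396874 ]
scene 545
130 5 x 402.0 423.0 y [209. 259. 260. 267.]
140 34 x 402.0 425.0 y [198. 202. 258. 270.]
150 40 x 403.0 426.0 y [197. 200. 259. 269.]
160 37 x 406.0 424.0 y [196. 199. 259. 271.]
170 44 x 403.0 425.0 y [196. 198. 259. 270.]
180 44 x 406.0 425.0 y [194. 198. 258. 273.]
190 46 x 404.0 426.0 y [194. 196. 259. 272.]
200 35 x 411.0 426.0 y [194. 199. 262. 271.]
210 22 x 404.0 426.0 y [193. 259. 267. 274.]
220 11 x 408.0 437.0 y [182. 261. 262. 267.]
230 17 x 390.0 437.0 y [183. 259. 263. 309.]
240 81 x 389.0 438.0 y [164. 197. 270. 309.]
((431.11224365234375, 235.14480590820312), (183.5036163330078, 32.75812911987305), 0.6728212237358093)
top 126
220 6 x 405.0 427.0 y [180. 181. 181. 181.]
230 14 x 402.0 431.0 y [179. 180. 181. 181.]
240 43 x 389.0 431.0 y [173. 181. 187. 212.]
((432.0191345214844, 235.97518920898438), (179.8431396484375, 32.525413513183594), 0.6949318051338196)
```

Confirmed: the fingertips are really about 31 mm above the reported TCP (133 against 101). The contact at reported z≈1 on the 32 mm handle top agrees. I'll apply this offset, so a true z of 5 is reported as −26.

Request:
{"method": "servo_tool", "body": {"plan": [{"x": 0,"y": 0,"z": 0,"rx": 0,"ry": 0,"rz": 0,"hand": 0.8},{"x": -0.05,"y": 0,"z": 0.6,"rx": 0,"ry": 0,"rz": 0,"hand": 0.7},{"x": 0,"y": 0,"z": 0.9,"rx": 0,"ry": 0,"rz": 0,"hand": 0.7},{"x": 0,"y": 0,"z": 0.9,"rx": 0,"ry": 0,"rz": 0,"hand": 0.7},{"x": 0,"y": 0,"z": 0.8,"rx": 0,"ry": 0,"rz": 0,"hand": 0.7},{"x": 0,"y": 0,"z": 0.5,"rx": 0,"ry": 0,"rz": 0,"hand": 0.7},{"x": 0,"y": 0,"z": 0.25,"rx": 0,"ry": 0,"rz": 0,"hand": 0.7},{"x": 0,"y": 0,"z": 0.15,"rx": 0,"ry": 0,"rz": 0,"hand": 0.7},{"x": 0,"y": 0,"z": 0.05,"rx": 0,"ry": 0,"rz": 0,"hand": 0.7},{"x": 0,"y": 0,"z": 0,"rx": 0,"ry": 0,"rz": 0,"hand": 0.7},{"x": 0,"y": 0,"z": 0,"rx": 0,"ry": 0,"rz": 0,"hand": 0.4},{"x": 0,"y": 0,"z": 0,"rx": 0,"ry": 0,"rz": 0,"hand": 0.4}]}}

```text
time_s: 8.13
eef_pos: [415.9, 235.6, -21.7]
orientation: [-0.006, 1.0, 0.0, 0.001]
contact_force: [-1.2, -0.6, 0.7]
width: 0.576
finger_force: 0.0
```

Request:
{"method": "servo_tool", "body": {"plan": [{"x": 0,"y": 0,"z": 0,"rx": 0,"ry": 0,"rz": 0,"hand": 0},{"x": 0,"y": 0,"z": 0,"rx": 0,"ry": 0,"rz": 0,"hand": 0},{"x": 0,"y": 0,"z": 0,"rx": 0,"ry": 0,"rz": 0,"hand": 0},{"x": 0,"y": 0,"z": 0,"rx": 0,"ry": 0,"rz": 0,"hand": 0},{"x": 0,"y": 0,"z": 0,"rx": 0,"ry": 0,"rz": 0,"hand": 0},{"x": 0,"y": 0,"z": 0,"rx": 0,"ry": 0,"rz": 0,"hand": 0}], "force": 40}}

```text
time_s: 8.63
eef_pos: [415.6, 235.4, -22.2]
orientation: [-0.006, 1.0, 0.0, 0.0]
contact_force: [-0.9, 0.7, 5.9]
width: 0.345
finger_force: 40.0
```

Request:
{"method": "servo_tool", "body": {"plan": [{"x": 0,"y": 0,"z": -0.2,"rx": 0,"ry": 0,"rz": 0,"hand": 0},{"x": 0,"y": 0,"z": -0.5,"rx": 0,"ry": 0,"rz": 0,"hand": 0},{"x": 0,"y": 0,"z": -0.8,"rx": 0,"ry": 0,"rz": 0,"hand": 0},{"x": 0,"y": 0,"z": -0.8,"rx": 0,"ry": 0,"rz": 0,"hand": 0},{"x": 0,"y": 0,"z": -0.8,"rx": 0,"ry": 0,"rz": 0,"hand": 0},{"x": 0,"y": 0,"z": -0.4,"rx": 0,"ry": 0,"rz": 0,"hand": 0},{"x": 0,"y": 0,"z": -0.1,"rx": 0,"ry": 0,"rz": 0,"hand": 0},{"x": 0,"y": 0,"z": 0,"rx": 0,"ry": 0,"rz": 0,"hand": 0}]}}

```text
time_s: 9.3
eef_pos: [415.7, 235.4, 86.2]
orientation: [-0.006, 1.0, 0.0, 0.001]
contact_force: [-0.2, -0.2, -1.7]
width: 0.337
finger_force: 40.0
```

```bash
python3 -c "
from h import *
go(556.8,-393.6,85,1.8)"
```

```text
pos [415.7 235.4  86.2] yaw 0.63 t 9.3
shift total [ -4.47 -21.02   0.03] n 22 per row [-0.203 -0.955  0.001] | turn rz total -0.29
```

Request:
{"method": "servo_tool", "body": {"plan": [{"x": -0.06,"y": -0.3,"z": 0,"rx": 0,"ry": 0,"rz": 0,"hand": 0},{"x": -0.15,"y": -0.7,"z": 0,"rx": 0,"ry": 0,"rz": 0,"hand": 0},{"x": -0.2,"y": -0.95,"z": 0,"rx": 0,"ry": 0,"rz": 0,"hand": 0},{"x": -0.2,"y": -0.95,"z": 0,"rx": 0,"ry": 0,"rz": 0,"hand": 0},{"x": -0.2,"y": -0.95,"z": 0,"rx": 0,"ry": 0,"rz": 0,"hand": 0},{"x": -0.2,"y": -0.95,"z": 0,"rx": 0,"ry": 0,"rz": 0,"hand": 0},{"x": -0.2,"y": -0.95,"z": 0,"rx": 0,"ry": 0,"rz": 0,"hand": 0},{"x": -0.2,"y": -0.95,"z": 0,"rx": 0,"ry": 0,"rz": 0,"hand": 0},{"x": -0.2,"y": -0.95,"z": 0,"rx": 0,"ry": 0,"rz": 0,"hand": 0},{"x": -0.2,"y": -0.95,"z": 0,"rx": 0,"ry": 0,"rz": 0,"hand": 0},{"x": -0.2,"y": -0.95,"z": 0,"rx": 0,"ry": 0,"rz": 0,"hand": 0},{"x": -0.2,"y": -0.95,"z": 0,"rx": 0,"ry": 0,"rz": 0,"hand": 0}]}}

```text
time_s: 10.3
eef_pos: [483.7, -80.9, 84.0]
orientation: [-0.005, 1.0, 0.0, -0.001]
contact_force: [0.7, -0.1, -2.0]
width: 0.34
finger_force: 40.0
```

Request:
{"method": "servo_tool", "body": {"plan": [{"x": -0.2,"y": -0.95,"z": 0,"rx": 0,"ry": 0,"rz": 0,"hand": 0},{"x": -0.2,"y": -0.95,"z": 0,"rx": 0,"ry": 0,"rz": 0,"hand": 0},{"x": -0.2,"y": -0.95,"z": 0,"rx": 0,"ry": 0,"rz": 0,"hand": 0},{"x": -0.2,"y": -0.95,"z": 0,"rx": 0,"ry": 0,"rz": 0,"hand": 0},{"x": -0.2,"y": -0.95,"z": 0,"rx": 0,"ry": 0,"rz": 0,"hand": 0},{"x": -0.2,"y": -0.95,"z": 0,"rx": 0,"ry": 0,"rz": 0,"hand": 0},{"x": -0.2,"y": -0.95,"z": 0,"rx": 0,"ry": 0,"rz": 0,"hand": 0},{"x": -0.2,"y": -0.95,"z": 0,"rx": 0,"ry": 0,"rz": 0,"hand": 0},{"x": -0.2,"y": -0.95,"z": 0,"rx": 0,"ry": 0,"rz": 0,"hand": 0},{"x": -0.2,"y": -0.8,"z": 0,"rx": 0,"ry": 0,"rz": 0,"hand": 0},{"x": -0.06,"y": -0.35,"z": 0,"rx": 0,"ry": 0,"rz": -0.29,"hand": 0},{"x": 0,"y": 0,"z": 0,"rx": 0,"ry": 0,"rz": 0,"hand": 0}]}}

```text
time_s: 11.3
eef_pos: [549.0, -371.7, 83.3]
orientation: [-0.015, 1.0, 0.0, -0.001]
contact_force: [-0.5, 0.0, -2.0]
width: 0.342
finger_force: 40.0
```

```bash
cat >> h.py <<'E'
def tip():
    s=env.get_state();e=s['eef_pos'];c=env.read_camera('scene');W=world(c);m=(abs(W[...,0]-e[0])<25)&(abs(W[...,1]-e[1])<75)&(W[...,2]>e[2]-20)&(W[...,2]<e[2]+130);return W[m],c,W
E
python3 -c "
from h import *
go(556.8,-393.6,-12,1.8)
for n in['scene','top']:
  c=env.read_camera(n);W=world(c);X,Y,Z=W[...,0],W[...,1],W[...,2]
  m=(abs(X-557)<140)&(abs(Y+393)<60)&(Z>75)&(Z<143);p=W[m];print(n,len(p))
  for x in range(440,690,20):
    q=p[abs(p[:,0]-x)<10]
    if len(q)>3:print(x,len(q),'y',np.percentile(q[:,1],[2,50,98]).round(),'z',np.percentile(q[:,2],[2,50,98]).round())
"
```

```text
pos [ 549.  -371.7   83.3] yaw 1.74 t 11.3
shift total [-0.24 -0.74  3.18] n 4 per row [-0.061 -0.185  0.794] | turn rz total -0.02
scene 703
500 30 y [-388. -375. -357.] z [128. 134. 139.]
520 57 y [-388. -372. -357.] z [127. 136. 139.]
540 119 y [-387. -372. -356.] z [128. 136. 140.]
560 224 y [-399. -372. -344.] z [117. 134. 141.]
580 101 y [-382. -371. -359.] z [116. 128. 136.]
600 50 y [-376. -370. -365.] z [122. 125. 128.]
620 50 y [-376. -370. -364.] z [122. 125. 128.]
640 52 y [-375. -370. -364.] z [122. 125. 127.]
660 20 y [-374. -369. -364.] z [121. 124. 128.]
top 424
480 102 y [-385. -367. -356.] z [114. 133. 141.]
500 108 y [-385. -367. -355.] z [120. 135. 140.]
520 112 y [-384. -365. -354.] z [118. 135. 140.]
540 12 y [-378. -354. -343.] z [119. 124. 131.]
600 6 y [-374. -367. -363.] z [119. 125. 126.]
620 40 y [-374. -367. -362.] z [118. 125. 128.]
640 38 y [-374. -367. -362.] z [120. 124. 127.]
660 6 y [-373. -366. -362.] z [117. 125. 127.]
```

The chisel is level in the grip, with its handle bottom at about 106 mm. I'll finish the lateral move and descend to just above the floor.

Request:
{"method": "servo_tool", "body": {"plan": [{"x": -0.14,"y": -0.44,"z": 0,"rx": 0,"ry": 0,"rz": 0,"hand": 0},{"x": -0.1,"y": -0.3,"z": 0,"rx": 0,"ry": 0,"rz": 0,"hand": 0},{"x": 0,"y": 0,"z": 0.4,"rx": 0,"ry": 0,"rz": 0,"hand": 0},{"x": 0,"y": 0,"z": 0.8,"rx": 0,"ry": 0,"rz": 0,"hand": 0},{"x": 0,"y": 0,"z": 0.6,"rx": 0,"ry": 0,"rz": 0,"hand": 0},{"x": 0,"y": 0,"z": 0.4,"rx": 0,"ry": 0,"rz": 0,"hand": 0},{"x": 0,"y": 0,"z": 0.1,"rx": 0,"ry": 0,"rz": 0,"hand": 0},{"x": 0,"y": 0,"z": 0,"rx": 0,"ry": 0,"rz": 0,"hand": 0},{"x": 0,"y": 0,"z": 0,"rx": 0,"ry": 0,"rz": 0,"hand": 0}]}}

```text
time_s: 12.15
eef_pos: [558.4, -391.2, 16.9]
orientation: [-0.016, 1.0, -0.0, 0.0]
contact_force: [0.3, -0.9, -1.4]
width: 0.344
finger_force: 40.0
```

```bash
python3 -c "
from h import *
go(556.8,-393.6,-12,1.8)"
```

```text
pos [ 558.4 -391.2   16.9] yaw 1.81 t 12.15
shift total [ 0.05 -0.08  0.96] n 1 per row [ 0.055 -0.078  0.963] | turn rz total 0.0
```

Request:
{"method": "servo_tool", "body": {"plan": [{"x": 0.05,"y": -0.08,"z": 0.2,"rx": 0,"ry": 0,"rz": 0,"hand": 0},{"x": 0,"y": 0,"z": 0.25,"rx": 0,"ry": 0,"rz": 0,"hand": 0},{"x": 0,"y": 0,"z": 0.2,"rx": 0,"ry": 0,"rz": 0,"hand": 0},{"x": 0,"y": 0,"z": 0.15,"rx": 0,"ry": 0,"rz": 0,"hand": 0},{"x": 0,"y": 0,"z": 0.1,"rx": 0,"ry": 0,"rz": 0,"hand": 0},{"x": 0,"y": 0,"z": 0.05,"rx": 0,"ry": 0,"rz": 0,"hand": 0},{"x": 0,"y": 0,"z": 0,"rx": 0,"ry": 0,"rz": 0,"hand": 0},{"x": 0,"y": 0,"z": 0,"rx": 0,"ry": 0,"rz": 0,"hand": 0}]}}

```text
time_s: 12.82
eef_pos: [556.7, -393.8, -12.0]
orientation: [-0.016, 1.0, -0.0, 0.0]
contact_force: [-0.1, -0.6, -1.6]
width: 0.342
finger_force: 40.0
```

Request:
{"method": "servo_tool", "body": {"plan": [{"x": 0,"y": 0,"z": 0.05,"rx": 0,"ry": 0,"rz": 0,"hand": 0},{"x": 0,"y": 0,"z": 0,"rx": 0,"ry": 0,"rz": 0,"hand": 0},{"x": 0,"y": 0,"z": 0,"rx": 0,"ry": 0,"rz": 0,"hand": 0}]}}

```text
time_s: 13.07
eef_pos: [556.8, -393.9, -12.2]
orientation: [-0.016, 1.0, -0.0, 0.0]
contact_force: [-3.6, 2.7, 10.9]
width: 0.342
finger_force: 40.0
```

Contact made: the chisel is on the recess floor. I'll release and lift.

Request:
{"method": "servo_tool", "body": {"plan": [{"x": 0,"y": 0,"z": 0,"rx": 0,"ry": 0,"rz": 0,"hand": 0.7},{"x": 0,"y": 0,"z": 0,"rx": 0,"ry": 0,"rz": 0,"hand": 0.7},{"x": 0,"y": 0,"z": 0,"rx": 0,"ry": 0,"rz": 0,"hand": 0.7},{"x": 0,"y": 0,"z": 0,"rx": 0,"ry": 0,"rz": 0,"hand": 0.7},{"x": 0,"y": 0,"z": -0.3,"rx": 0,"ry": 0,"rz": 0,"hand": 0.8},{"x": 0,"y": 0,"z": -0.8,"rx": 0,"ry": 0,"rz": 0,"hand": 1},{"x": 0,"y": 0,"z": -1,"rx": 0,"ry": 0,"rz": 0,"hand": 1},{"x": 0,"y": 0,"z": -1,"rx": 0,"ry": 0,"rz": 0,"hand": 1},{"x": 0,"y": 0,"z": -0.5,"rx": 0,"ry": 0,"rz": 0,"hand": 1},{"x": 0,"y": 0,"z": 0,"rx": 0,"ry": 0,"rz": 0,"hand": 1}]}}

```text
time_s: 13.9
eef_pos: [558.9, -395.4, 99.5]
orientation: [-0.016, 1.0, -0.002, 0.003]
contact_force: [0.2, -0.6, -0.2]
width: 0.993
finger_force: 0.0
```

```bash
python3 -c "
from h import *
go(450.5,-269.4,95,-17.7)
for n in['scene','top']:
  c=env.read_camera(n);W=world(c);X,Y,Z=W[...,0],W[...,1],W[...,2]
  m=(abs(X-572)<100)&(abs(Y+393)<40)&(Z>26)&(Z<60);print(n,m.sum());p=W[m]
  if len(p)>20: print(cv2.minAreaRect(p[:,:2].astype(np.float32)),np.percentile(p[:,2],[50,95]))
  m=(X>370)&(X<520)&(Y<-160)&(Y>-310)&(Z>8)&(Z<40);print(cv2.minAreaRect(W[m][:,:2].astype(np.float32)))
"
```

```text
pos [ 558.9 -395.4   99.5] yaw 1.79 t 13.9
shift total [3.48 4.31 0.11] n 5 per row [0.696 0.862 0.022] | turn rz total 4.87
scene 726
((572.6217041015625, -393.42041015625), (180.1739959716797, 31.862443923950195), 1.488817811012268) [37.70210551 43.74311916]
((448.87432861328125, -232.49505615234375), (95.73480987548828, 101.4869613647461), 73.23455047607422)
top 352
((571.4889526367188, -394.1821594238281), (178.86044311523438, 34.01601028442383), 1.0668044090270996) [39.1724811  44.18645361]
((446.4442443847656, -267.18182373046875), (29.743011474609375, 84.2437744140625), 72.29908752441406)
```

Chisel seated: centre (572,−394) and top z≈42, as expected. Next is the square.

Request:
{"method": "servo_tool", "body": {"plan": [{"x": 0.5,"y": 0.6,"z": 0,"rx": 0,"ry": 0,"rz": 0,"hand": 1},{"x": 0.75,"y": 0.93,"z": 0,"rx": 0,"ry": 0,"rz": 0,"hand": 1},{"x": 0.75,"y": 0.93,"z": 0,"rx": 0,"ry": 0,"rz": 0,"hand": 1},{"x": 0.75,"y": 0.93,"z": 0,"rx": 0,"ry": 0,"rz": 0,"hand": 1},{"x": 0.53,"y": 0.67,"z": 0,"rx": 0,"ry": 0,"rz": 0,"hand": 1},{"x": 0.2,"y": 0.25,"z": 0,"rx": 0,"ry": 0,"rz": 0,"hand": 1},{"x": 0,"y": 0,"z": 0,"rx": 0,"ry": 0,"rz": 1,"hand": 1},{"x": 0,"y": 0,"z": 0,"rx": 0,"ry": 0,"rz": 1,"hand": 1},{"x": 0,"y": 0,"z": 0,"rx": 0,"ry": 0,"rz": 1,"hand": 1},{"x": 0,"y": 0,"z": 0,"rx": 0,"ry": 0,"rz": 1,"hand": 1},{"x": 0,"y": 0,"z": 0,"rx": 0,"ry": 0,"rz": 0.85,"hand": 1},{"x": 0,"y": 0,"z": 0,"rx": 0,"ry": 0,"rz": 0,"hand": 1}]}}

```text
time_s: 15.0
eef_pos: [448.1, -267.9, 93.5]
orientation: [0.154, 0.988, 0.0, -0.001]
contact_force: [-0.2, -0.7, 0.6]
width: 0.999
finger_force: 0.0
```

```bash
python3 -c "
from h import *
go(450.5,-269.4,-26.5,-17.7)
c=env.read_camera('wrist');im=c['color'][:,:,::-1].copy();y=np.radians(-17.7)
for a,b,z in((0,0,18),(38,14,18),(38,-14,18),(-62,-14,18),(-62,14,18),(-62,82,11),(-38,82,11)):
  u,v=wproj(c,[450.5+a*np.cos(y)-b*np.sin(y),-269.4+a*np.sin(y)+b*np.cos(y),z]);cv2.circle(im,(int(u),int(v)),3,(255,0,255),1)
cv2.imwrite('pics/w6.png',im)"
```

```text
pos [ 448.1 -267.9   93.5] yaw -17.76 t 15.0
shift total [-0.1  -0.03  4.  ] n 4 per row [-0.024 -0.006  1.   ] | turn rz total -0.01
```

View pics/w6.png

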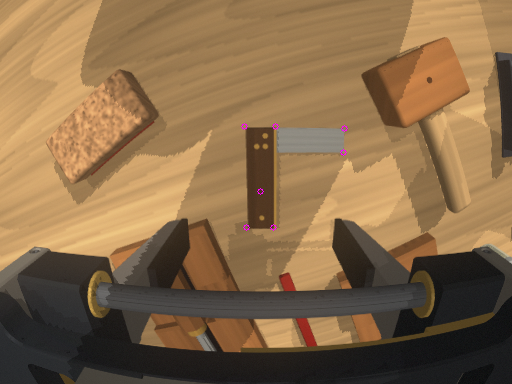

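The marks outline the square (stock 248–275 × 128–227 px, blade to 343). I'll descend and grip.

Request:
{"method": "servo_tool", "body": {"plan": [{"x": -0.1,"y": -0.03,"z": 0.4,"rx": 0,"ry": 0,"rz": 0,"hand": 0.8},{"x": 0,"y": 0,"z": 0.9,"rx": 0,"ry": 0,"rz": 0,"hand": 0.6},{"x": 0,"y": 0,"z": 1,"rx": 0,"ry": 0,"rz": 0,"hand": 0.6},{"x": 0,"y": 0,"z": 0.8,"rx": 0,"ry": 0,"rz": 0,"hand": 0.6},{"x": 0,"y": 0,"z": 0.5,"rx": 0,"ry": 0,"rz": 0,"hand": 0.6},{"x": 0,"y": 0,"z": 0.2,"rx": 0,"ry": 0,"rz": 0,"hand": 0.6},{"x": 0,"y": 0,"z": 0.1,"rx": 0,"ry": 0,"rz": 0,"hand": 0.6},{"x": 0,"y": 0,"z": 0,"rx": 0,"ry": 0,"rz": 0,"hand": 0.6},{"x": 0,"y": 0,"z": 0,"rx": 0,"ry": 0,"rz": 0,"hand": 0.6},{"x": 0,"y": 0,"z": 0,"rx": 0,"ry": 0,"rz": 0,"hand": 0.6}]}}

```text
time_s: 15.88
eef_pos: [451.5, -270.0, -21.6]
orientation: [0.153, 0.988, -0.0, 0.001]
contact_force: [0.2, -0.7, 1.0]
width: 0.6
finger_force: 0.0
```

Request:
{"method": "servo_tool", "body": {"plan": [{"x": 0.02,"y": 0,"z": 0.08,"rx": 0,"ry": 0,"rz": 0,"hand": 0.6},{"x": 0,"y": 0,"z": 0.08,"rx": 0,"ry": 0,"rz": 0,"hand": 0.6},{"x": 0,"y": 0,"z": 0,"rx": 0,"ry": 0,"rz": 0,"hand": 0},{"x": 0,"y": 0,"z": 0,"rx": 0,"ry": 0,"rz": 0,"hand": 0},{"x": 0,"y": 0,"z": 0,"rx": 0,"ry": 0,"rz": 0,"hand": 0},{"x": 0,"y": 0,"z": 0,"rx": 0,"ry": 0,"rz": 0,"hand": 0},{"x": 0,"y": 0,"z": 0,"rx": 0,"ry": 0,"rz": 0,"hand": 0},{"x": 0,"y": 0,"z": 0,"rx": 0,"ry": 0,"rz": 0,"hand": 0},{"x": 0,"y": 0,"z": 0,"rx": 0,"ry": 0,"rz": 0,"hand": 0},{"x": 0,"y": 0,"z": 0,"rx": 0,"ry": 0,"rz": 0,"hand": 0}]}}

```text
time_s: 16.72
eef_pos: [450.3, -269.3, -27.2]
orientation: [0.153, 0.988, -0.0, 0.0]
contact_force: [0.4, 0.2, 1.7]
width: 0.296
finger_force: 40.0
```

Request:
{"method": "servo_tool", "body": {"plan": [{"x": 0,"y": 0,"z": -0.2,"rx": 0,"ry": 0,"rz": 0,"hand": 0},{"x": 0,"y": 0,"z": -0.5,"rx": 0,"ry": 0,"rz": 0,"hand": 0},{"x": 0,"y": 0,"z": -0.8,"rx": 0,"ry": 0,"rz": 0,"hand": 0},{"x": 0,"y": 0,"z": -0.8,"rx": 0,"ry": 0,"rz": 0,"hand": 0},{"x": 0,"y": 0,"z": -0.8,"rx": 0,"ry": 0,"rz": 0,"hand": 0},{"x": 0,"y": 0,"z": -0.4,"rx": 0,"ry": 0,"rz": 0,"hand": 0},{"x": 0,"y": 0,"z": -0.1,"rx": 0,"ry": 0,"rz": 0,"hand": 0},{"x": 0,"y": 0,"z": 0,"rx": 0,"ry": 0,"rz": 0,"hand": 0}]}}

```text
time_s: 17.38
eef_pos: [450.6, -269.6, 81.5]
orientation: [0.153, 0.988, -0.0, 0.001]
contact_force: [0.2, 0.5, -3.4]
width: 0.301
finger_force: 40.0
```

```bash
python3 -c "
from h import *
s=env.get_state();print(s['width'],s['finger_force'])
go(590.8,374.9,85,3.8)"
```

```text
0.30079307133181077 39.99634802341461
pos [ 450.6 -269.6   81.5] yaw -17.6 t 17.38
shift total [ 2.04 21.89 -0.13] n 22 per row [ 0.093  0.995 -0.006] | turn rz total -5.35
```

Request:
{"method": "servo_tool", "body": {"plan": [{"x": 0,"y": 0,"z": 0,"rx": 0,"ry": 0,"rz": -0.5,"hand": 0},{"x": 0,"y": 0,"z": 0,"rx": 0,"ry": 0,"rz": -1,"hand": 0},{"x": 0,"y": 0,"z": 0,"rx": 0,"ry": 0,"rz": -1,"hand": 0},{"x": 0,"y": 0,"z": 0,"rx": 0,"ry": 0,"rz": -1,"hand": 0},{"x": 0,"y": 0,"z": 0,"rx": 0,"ry": 0,"rz": -1,"hand": 0},{"x": 0,"y": 0,"z": 0,"rx": 0,"ry": 0,"rz": -0.85,"hand": 0},{"x": -0.09,"y": 0.3,"z": 0,"rx": 0,"ry": 0,"rz": 0,"hand": 0},{"x": -0.2,"y": 0.7,"z": 0,"rx": 0,"ry": 0,"rz": 0,"hand": 0},{"x": -0.27,"y": 0.94,"z": 0,"rx": 0,"ry": 0,"rz": 0,"hand": 0},{"x": -0.27,"y": 0.94,"z": 0,"rx": 0,"ry": 0,"rz": 0,"hand": 0},{"x": -0.27,"y": 0.94,"z": 0,"rx": 0,"ry": 0,"rz": 0,"hand": 0},{"x": -0.27,"y": 0.94,"z": 0,"rx": 0,"ry": 0,"rz": 0,"hand": 0}]}}

```text
time_s: 18.38
eef_pos: [480.9, -122.1, 79.7]
orientation: [-0.032, 0.999, 0.0, -0.001]
contact_force: [1.4, -0.1, -2.0]
width: 0.303
finger_force: 40.0
```

Request:
{"method": "servo_tool", "body": {"plan": [{"x": -0.27,"y": 0.94,"z": 0,"rx": 0,"ry": 0,"rz": 0,"hand": 0},{"x": -0.27,"y": 0.94,"z": 0,"rx": 0,"ry": 0,"rz": 0,"hand": 0},{"x": -0.27,"y": 0.94,"z": 0,"rx": 0,"ry": 0,"rz": 0,"hand": 0},{"x": -0.27,"y": 0.94,"z": 0,"rx": 0,"ry": 0,"rz": 0,"hand": 0},{"x": -0.27,"y": 0.94,"z": 0,"rx": 0,"ry": 0,"rz": 0,"hand": 0},{"x": -0.27,"y": 0.94,"z": 0,"rx": 0,"ry": 0,"rz": 0,"hand": 0},{"x": -0.27,"y": 0.94,"z": 0,"rx": 0,"ry": 0,"rz": 0,"hand": 0},{"x": -0.27,"y": 0.94,"z": 0,"rx": 0,"ry": 0,"rz": 0,"hand": 0},{"x": -0.27,"y": 0.94,"z": 0,"rx": 0,"ry": 0,"rz": 0,"hand": 0},{"x": -0.27,"y": 0.94,"z": 0,"rx": 0,"ry": 0,"rz": 0,"hand": 0},{"x": -0.27,"y": 0.94,"z": 0,"rx": 0,"ry": 0,"rz": 0,"hand": 0},{"x": -0.27,"y": 0.94,"z": 0,"rx": 0,"ry": 0,"rz": 0,"hand": 0}]}}

```text
time_s: 19.38
eef_pos: [555.2, 221.8, 79.4]
orientation: [-0.032, 0.999, -0.0, -0.001]
contact_force: [0.9, -0.7, -2.1]
width: 0.3
finger_force: 40.0
```

Request:
{"method": "servo_tool", "body": {"plan": [{"x": -0.27,"y": 0.94,"z": 0,"rx": 0,"ry": 0,"rz": 0,"hand": 0},{"x": -0.27,"y": 0.94,"z": 0,"rx": 0,"ry": 0,"rz": 0,"hand": 0},{"x": -0.27,"y": 0.94,"z": 0,"rx": 0,"ry": 0,"rz": 0,"hand": 0},{"x": -0.27,"y": 0.94,"z": 0,"rx": 0,"ry": 0,"rz": 0,"hand": 0},{"x": -0.23,"y": 0.8,"z": 0,"rx": 0,"ry": 0,"rz": 0,"hand": 0},{"x": -0.12,"y": 0.4,"z": 0,"rx": 0,"ry": 0,"rz": 0,"hand": 0},{"x": -0.04,"y": 0.13,"z": 0,"rx": 0,"ry": 0,"rz": 0,"hand": 0},{"x": 0,"y": 0,"z": 0,"rx": 0,"ry": 0,"rz": 0,"hand": 0},{"x": 0,"y": 0,"z": 0,"rx": 0,"ry": 0,"rz": 0,"hand": 0},{"x": 0,"y": 0,"z": 0,"rx": 0,"ry": 0,"rz": 0,"hand": 0}]}}

```text
time_s: 20.22
eef_pos: [589.7, 373.7, 80.3]
orientation: [-0.032, 0.999, -0.0, -0.001]
contact_force: [0.6, -0.9, -1.7]
width: 0.299
finger_force: 40.0
```

```bash
python3 -c "
from h import *
s=env.get_state();print(s['width'],s['finger_force'])
go(590.8,374.9,-15.5,3.8)
for n in['scene','top']:
  c=env.read_camera(n);W=world(c);X,Y,Z=W[...,0],W[...,1],W[...,2]
  m=(X>500)&(X<680)&(Y>330)&(Y<500)&(Z>95)&(Z<135);p=W[m];print(n,len(p),cv2.minAreaRect(p[:,:2].astype(np.float32)))
  A=np.c_[p[:,:2]-p[:,:2].mean(0),np.ones(len(p))];print(np.percentile(p[:,2],[5,50,95]),np.linalg.lstsq(A,p[:,2],rcond=None)[0])
  save(c,n+'7.png')
"
```

```text
0.29868245179445435 39.996387362480164
pos [589.7 373.7  80.3] yaw 3.72 t 20.22
shift total [-0.04  0.04  3.19] n 4 per row [-0.01   0.01   0.798] | turn rz total -0.02
scene 253 ((581.734619140625, 364.137451171875), (103.05828094482422, 46.07325744628906), 23.31460189819336)
[110.16213337 123.24506776 129.47821268] [2.56709279e-02 8.46255193e-02 1.21482599e+02]
top 468 ((556.377685546875, 378.11492919921875), (71.31925201416016, 126.89512634277344), 47.82683563232422)
[114.36364131 122.00566676 127.34260166] [ 2.40059231e-02 -8.24221107e-02  1.21229926e+02]
```

Request:
{"method": "servo_tool", "body": {"plan": [{"x": -0.04,"y": 0.04,"z": 0.4,"rx": 0,"ry": 0,"rz": 0,"hand": 0},{"x": 0,"y": 0,"z": 0.8,"rx": 0,"ry": 0,"rz": 0,"hand": 0},{"x": 0,"y": 0,"z": 0.6,"rx": 0,"ry": 0,"rz": 0,"hand": 0},{"x": 0,"y": 0,"z": 0.4,"rx": 0,"ry": 0,"rz": 0,"hand": 0},{"x": 0,"y": 0,"z": 0.3,"rx": 0,"ry": 0,"rz": 0,"hand": 0},{"x": 0,"y": 0,"z": 0.2,"rx": 0,"ry": 0,"rz": 0,"hand": 0},{"x": 0,"y": 0,"z": 0.15,"rx": 0,"ry": 0,"rz": 0,"hand": 0},{"x": 0,"y": 0,"z": 0.1,"rx": 0,"ry": 0,"rz": 0,"hand": 0},{"x": 0,"y": 0,"z": 0.07,"rx": 0,"ry": 0,"rz": 0,"hand": 0},{"x": 0,"y": 0,"z": 0,"rx": 0,"ry": 0,"rz": 0,"hand": 0},{"x": 0,"y": 0,"z": 0,"rx": 0,"ry": 0,"rz": 0,"hand": 0}]}}

```text
time_s: 21.23
eef_pos: [591.6, 376.8, -9.4]
orientation: [-0.033, 0.999, 0.0, 0.0]
contact_force: [-0.4, 0.8, -2.1]
width: 0.298
finger_force: 40.0
```

Request:
{"method": "servo_tool", "body": {"plan": [{"x": 0,"y": -0.05,"z": 0.1,"rx": 0,"ry": 0,"rz": 0,"hand": 0},{"x": 0,"y": 0,"z": 0.08,"rx": 0,"ry": 0,"rz": 0,"hand": 0},{"x": 0,"y": 0,"z": 0.06,"rx": 0,"ry": 0,"rz": 0,"hand": 0},{"x": 0,"y": 0,"z": 0,"rx": 0,"ry": 0,"rz": 0,"hand": 0},{"x": 0,"y": 0,"z": 0,"rx": 0,"ry": 0,"rz": 0,"hand": 0}]}}

```text
time_s: 21.65
eef_pos: [591.5, 375.0, -17.1]
orientation: [-0.033, 0.999, 0.0, 0.0]
contact_force: [0.6, -0.7, -1.6]
width: 0.302
finger_force: 40.0
```

Request:
{"method": "servo_tool", "body": {"plan": [{"x": 0,"y": 0,"z": 0.05,"rx": 0,"ry": 0,"rz": 0,"hand": 0},{"x": 0,"y": 0,"z": 0,"rx": 0,"ry": 0,"rz": 0,"hand": 0},{"x": 0,"y": 0,"z": 0,"rx": 0,"ry": 0,"rz": 0,"hand": 0}]}}

```text
time_s: 21.9
eef_pos: [591.6, 375.1, -17.2]
orientation: [-0.033, 0.999, 0.0, 0.0]
contact_force: [-4.0, -2.6, 10.1]
width: 0.301
finger_force: 40.0
```

Touched down. I'll release, lift, check it, then plan the move to the plane.

Request:
{"method": "servo_tool", "body": {"plan": [{"x": 0,"y": 0,"z": 0,"rx": 0,"ry": 0,"rz": 0,"hand": 0.7},{"x": 0,"y": 0,"z": 0,"rx": 0,"ry": 0,"rz": 0,"hand": 0.7},{"x": 0,"y": 0,"z": 0,"rx": 0,"ry": 0,"rz": 0,"hand": 0.7},{"x": 0,"y": 0,"z": 0,"rx": 0,"ry": 0,"rz": 0,"hand": 0.7},{"x": 0,"y": 0,"z": -0.3,"rx": 0,"ry": 0,"rz": 0,"hand": 0.8},{"x": 0,"y": 0,"z": -0.8,"rx": 0,"ry": 0,"rz": 0,"hand": 1},{"x": 0,"y": 0,"z": -1,"rx": 0,"ry": 0,"rz": 0,"hand": 1},{"x": 0,"y": 0,"z": -1,"rx": 0,"ry": 0,"rz": 0,"hand": 1},{"x": 0,"y": 0,"z": -0.8,"rx": 0,"ry": 0,"rz": 0,"hand": 1},{"x": 0,"y": 0,"z": 0,"rx": 0,"ry": 0,"rz": 0,"hand": 1}]}}

```text
time_s: 22.73
eef_pos: [594.5, 377.0, 105.0]
orientation: [-0.033, 0.999, 0.002, 0.004]
contact_force: [0.6, 0.7, 1.2]
width: 0.991
finger_force: 0.0
```

```bash
python3 -c "
from h import *
go(437.5,69.5,105,-8.5)
c=env.read_camera('top');cv2.imwrite('pics/t8.png',cv2.resize(c['color'][140:240,70:270,::-1],None,fx=4,fy=4,interpolation=2))
for n in['scene','top']:
  c=env.read_camera(n);W=world(c);X,Y,Z=W[...,0],W[...,1],W[...,2]
  m=(X>340)&(X<540)&(Y>20)&(Y<125)&(Z>6)&(Z<70)
  k,l,s,ce=cv2.connectedComponentsWithStats(m.astype(np.uint8));i=1+np.argmax(s[1:,4]);m=l==i
  print(n,cv2.minAreaRect(W[m][:,:2].astype(np.float32)))
  m&=(Z<30);print(cv2.minAreaRect(W[m][:,:2].astype(np.float32)))
  m=(abs(X-591)<35)&(abs(Y-375)<14)&(Z>5)&(Z<45);print('sq stock z',np.percentile(W[m][:,2],[10,50,90]))
"
```

```text
pos [594.5 377.  105. ] yaw 3.8 t 22.73
shift total [ 5.9  -9.88 -0.09] n 10 per row [ 0.59  -0.988 -0.009] | turn rz total 3.07
scene ((442.45843505859375, 68.65754699707031), (42.46445083618164, 136.04823303222656), 81.19912719726562)
((447.73590087890625, 67.88617706298828), (42.46160125732422, 125.38311004638672), 81.1391830444336)
sq stock z [19.12191755 27.22046516 29.27894241]
top ((440.2367248535156, 69.69467163085938), (42.1429557800293, 135.9334259033203), 80.94418334960938)
((442.1164245605469, 69.39508056640625), (42.1429557800293, 132.12655639648438), 80.94418334960938)
sq stock z [23.99753377 27.39074824 30.2208579 ]
```

View pics/t8.png

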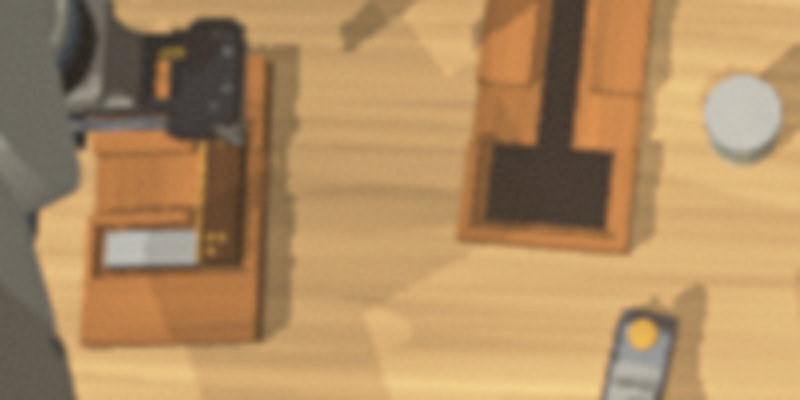

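The square is flat in its L (blade (150,248), stock (222,200), top z≈28). Now the plane, with its centre at (441,69) and yaw −8.9°.

Request:
{"method": "servo_tool", "body": {"plan": [{"x": 0.35,"y": -0.6,"z": 0,"rx": 0,"ry": 0,"rz": 0,"hand": 1},{"x": 0.55,"y": -0.945,"z": 0,"rx": 0,"ry": 0,"rz": 0,"hand": 1},{"x": 0.55,"y": -0.945,"z": 0,"rx": 0,"ry": 0,"rz": 0,"hand": 1},{"x": 0.55,"y": -0.945,"z": 0,"rx": 0,"ry": 0,"rz": 0,"hand": 1},{"x": 0.55,"y": -0.945,"z": 0,"rx": 0,"ry": 0,"rz": 0,"hand": 1},{"x": 0.55,"y": -0.945,"z": 0,"rx": 0,"ry": 0,"rz": 0,"hand": 1},{"x": 0.55,"y": -0.945,"z": 0,"rx": 0,"ry": 0,"rz": 0,"hand": 1},{"x": 0.55,"y": -0.945,"z": 0,"rx": 0,"ry": 0,"rz": 0,"hand": 1},{"x": 0.55,"y": -0.945,"z": 0,"rx": 0,"ry": 0,"rz": 0,"hand": 1},{"x": 0.55,"y": -0.945,"z": 0,"rx": 0,"ry": 0,"rz": 0,"hand": 1},{"x": 0.47,"y": -0.8,"z": 0,"rx": 0,"ry": 0,"rz": 0,"hand": 1},{"x": 0,"y": 0,"z": 0,"rx": 0,"ry": 0,"rz": 1,"hand": 1}]}}

```text
time_s: 23.88
eef_pos: [433.9, 63.7, 96.8]
orientation: [0.002, 1.0, -0.001, -0.003]
contact_force: [0.3, -0.1, 0.5]
width: 0.997
finger_force: 0.0
```

Request:
{"method": "servo_tool", "body": {"plan": [{"x": 0,"y": 0,"z": 0,"rx": 0,"ry": 0,"rz": 1,"hand": 1},{"x": 0,"y": 0,"z": 0,"rx": 0,"ry": 0,"rz": 1,"hand": 1},{"x": 0,"y": 0,"z": 0,"rx": 0,"ry": 0,"rz": 0.17,"hand": 1},{"x": 0,"y": 0,"z": 0,"rx": 0,"ry": 0,"rz": 0,"hand": 1},{"x": 0,"y": 0,"z": 0,"rx": 0,"ry": 0,"rz": 0,"hand": 1},{"x": 0,"y": 0,"z": 0,"rx": 0,"ry": 0,"rz": 0,"hand": 1}]}}

```text
time_s: 24.38
eef_pos: [438.1, 67.2, 98.0]
orientation: [0.077, 0.997, -0.0, -0.0]
contact_force: [0.3, 0.0, 0.3]
width: 1.001
finger_force: 0.0
```

```bash
python3 -c "
from h import *
go(441.3,69.2,-27,-8.9)
c=env.read_camera('wrist');im=c['color'][:,:,::-1].copy();y=np.radians(-8.9)
for a,b,z in((0,0,26),(67,21,10),(67,-21,10),(-67,-21,26),(-67,21,26)):
  u,v=wproj(c,[441.3+a*np.cos(y)-b*np.sin(y),69.2+a*np.sin(y)+b*np.cos(y),z]);cv2.circle(im,(int(u),int(v)),3,(255,0,255),1)
cv2.imwrite('pics/w9.png',im)"
```

```text
pos [438.1  67.2  98. ] yaw -8.78 t 24.38
shift total [-0.1   0.08  4.17] n 5 per row [-0.02   0.017  0.833] | turn rz total 0.03
```

View pics/w9.png

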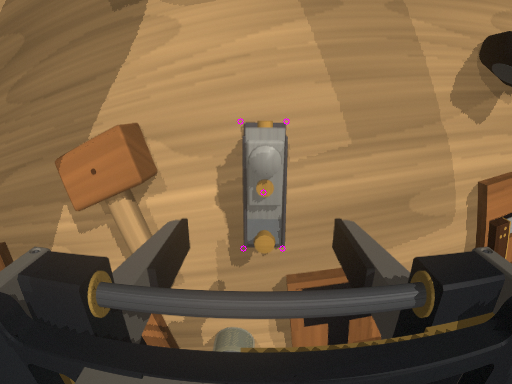

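The marks fit the plane (243–287 × 122–248 px), and the mallet is clear of the fingers. Descend and grip.

Request:
{"method": "servo_tool", "body": {"plan": [{"x": -0.1,"y": 0.08,"z": 0.4,"rx": 0,"ry": 0,"rz": 0,"hand": 1},{"x": 0,"y": 0,"z": 0.9,"rx": 0,"ry": 0,"rz": 0,"hand": 1},{"x": 0,"y": 0,"z": 0.95,"rx": 0,"ry": 0,"rz": 0,"hand": 0.8},{"x": 0,"y": 0,"z": 0.8,"rx": 0,"ry": 0,"rz": 0,"hand": 0.75},{"x": 0,"y": 0,"z": 0.5,"rx": 0,"ry": 0,"rz": 0,"hand": 0.75},{"x": 0,"y": 0,"z": 0.25,"rx": 0,"ry": 0,"rz": 0,"hand": 0.75},{"x": 0,"y": 0,"z": 0.15,"rx": 0,"ry": 0,"rz": 0,"hand": 0.75},{"x": 0,"y": 0,"z": 0.1,"rx": 0,"ry": 0,"rz": 0,"hand": 0.75},{"x": 0,"y": 0,"z": 0,"rx": 0,"ry": 0,"rz": 0,"hand": 0.75},{"x": 0,"y": 0,"z": 0,"rx": 0,"ry": 0,"rz": 0,"hand": 0.75},{"x": 0,"y": 0,"z": 0,"rx": 0,"ry": 0,"rz": 0,"hand": 0.75}], "force": 58}}

```text
time_s: 25.35
eef_pos: [442.4, 69.1, -22.4]
orientation: [0.077, 0.997, 0.0, 0.001]
contact_force: [-0.4, 0.3, 1.1]
width: 0.75
finger_force: 0.0
```

```bash
python3 -c "
from h import *
go(441.3,69.2,-27,-8.9)"
```

```text
pos [442.4  69.1 -22.4] yaw -8.88 t 25.35
shift total [ 0.04 -0.    0.15] n 1 per row [ 0.037 -0.003  0.154] | turn rz total 0.0
```

Request:
{"method": "servo_tool", "body": {"plan": [{"x": 0.02,"y": 0,"z": 0.08,"rx": 0,"ry": 0,"rz": 0,"hand": 0.75},{"x": 0,"y": 0,"z": 0.07,"rx": 0,"ry": 0,"rz": 0,"hand": 0.75},{"x": 0,"y": 0,"z": 0,"rx": 0,"ry": 0,"rz": 0,"hand": 0},{"x": 0,"y": 0,"z": 0,"rx": 0,"ry": 0,"rz": 0,"hand": 0},{"x": 0,"y": 0,"z": 0,"rx": 0,"ry": 0,"rz": 0,"hand": 0},{"x": 0,"y": 0,"z": 0,"rx": 0,"ry": 0,"rz": 0,"hand": 0},{"x": 0,"y": 0,"z": 0,"rx": 0,"ry": 0,"rz": 0,"hand": 0},{"x": 0,"y": 0,"z": 0,"rx": 0,"ry": 0,"rz": 0,"hand": 0},{"x": 0,"y": 0,"z": 0,"rx": 0,"ry": 0,"rz": 0,"hand": 0},{"x": 0,"y": 0,"z": 0,"rx": 0,"ry": 0,"rz": 0,"hand": 0}]}}

```text
time_s: 26.18
eef_pos: [441.2, 69.2, -27.6]
orientation: [0.077, 0.997, 0.0, 0.0]
contact_force: [-0.0, 1.2, 0.3]
width: 0.453
finger_force: 58.0
```

Request:
{"method": "servo_tool", "body": {"plan": [{"x": 0,"y": 0,"z": -0.2,"rx": 0,"ry": 0,"rz": 0,"hand": 0},{"x": 0,"y": 0,"z": -0.5,"rx": 0,"ry": 0,"rz": 0,"hand": 0},{"x": 0,"y": 0,"z": -0.8,"rx": 0,"ry": 0,"rz": 0,"hand": 0},{"x": 0,"y": 0,"z": -0.8,"rx": 0,"ry": 0,"rz": 0,"hand": 0},{"x": 0,"y": 0,"z": -0.8,"rx": 0,"ry": 0,"rz": 0,"hand": 0},{"x": 0,"y": 0,"z": -0.4,"rx": 0,"ry": 0,"rz": 0,"hand": 0},{"x": 0,"y": 0,"z": -0.1,"rx": 0,"ry": 0,"rz": 0,"hand": 0},{"x": 0,"y": 0,"z": 0,"rx": 0,"ry": 0,"rz": -1,"hand": 0},{"x": 0,"y": 0,"z": 0,"rx": 0,"ry": 0,"rz": -1,"hand": 0},{"x": 0,"y": 0,"z": 0,"rx": 0,"ry": 0,"rz": -1,"hand": 0},{"x": 0,"y": 0,"z": 0,"rx": 0,"ry": 0,"rz": -0.55,"hand": 0},{"x": 0,"y": 0,"z": 0,"rx": 0,"ry": 0,"rz": 0,"hand": 0}]}}

```text
time_s: 27.18
eef_pos: [440.0, 68.8, 79.5]
orientation: [-0.047, 0.999, -0.0, -0.001]
contact_force: [0.5, -0.3, -5.7]
width: 0.451
finger_force: 58.0
```

```bash
python3 -c "
from h import *
s=env.get_state();print(s['width'],s['finger_force'])
go(676,-145.5,85,5.3)"
```

```text
0.4512019647067414 57.997180223464966
pos [440.   68.8  79.5] yaw 5.42 t 27.18
shift total [-7.16 -7.86 -0.2 ] n 9 per row [-0.795 -0.873 -0.022] | turn rz total 0.03
```

Request:
{"method": "servo_tool", "body": {"plan": [{"x": -0.25,"y": -0.28,"z": 0,"rx": 0,"ry": 0,"rz": 0,"hand": 0},{"x": -0.6,"y": -0.65,"z": 0,"rx": 0,"ry": 0,"rz": 0,"hand": 0},{"x": -0.82,"y": -0.9,"z": 0,"rx": 0,"ry": 0,"rz": 0,"hand": 0},{"x": -0.82,"y": -0.9,"z": 0,"rx": 0,"ry": 0,"rz": 0,"hand": 0},{"x": -0.82,"y": -0.9,"z": 0,"rx": 0,"ry": 0,"rz": 0,"hand": 0},{"x": -0.82,"y": -0.9,"z": 0,"rx": 0,"ry": 0,"rz": 0,"hand": 0},{"x": -0.82,"y": -0.9,"z": 0,"rx": 0,"ry": 0,"rz": 0,"hand": 0},{"x": -0.82,"y": -0.9,"z": 0,"rx": 0,"ry": 0,"rz": 0,"hand": 0},{"x": -0.75,"y": -0.83,"z": 0,"rx": 0,"ry": 0,"rz": 0,"hand": 0},{"x": -0.45,"y": -0.5,"z": 0,"rx": 0,"ry": 0,"rz": 0,"hand": 0},{"x": -0.19,"y": -0.2,"z": 0,"rx": 0,"ry": 0,"rz": 0,"hand": 0},{"x": 0,"y": 0,"z": 0,"rx": 0,"ry": 0,"rz": 0,"hand": 0}]}}

```text
time_s: 28.18
eef_pos: [677.5, -147.7, 79.1]
orientation: [-0.045, 0.999, -0.0, -0.0]
contact_force: [-0.3, -0.1, -5.8]
width: 0.456
finger_force: 58.0
```

Request:
{"method": "servo_tool", "body": {"plan": [{"x": 0,"y": 0,"z": 0,"rx": 0,"ry": 0,"rz": 0,"hand": 0},{"x": 0,"y": 0,"z": 0.4,"rx": 0,"ry": 0,"rz": 0,"hand": 0},{"x": 0,"y": 0,"z": 0.8,"rx": 0,"ry": 0,"rz": 0,"hand": 0},{"x": 0,"y": 0,"z": 0.5,"rx": 0,"ry": 0,"rz": 0,"hand": 0},{"x": 0,"y": 0,"z": 0.2,"rx": 0,"ry": 0,"rz": 0,"hand": 0},{"x": 0,"y": 0,"z": 0,"rx": 0,"ry": 0,"rz": 0,"hand": 0},{"x": 0,"y": 0,"z": 0,"rx": 0,"ry": 0,"rz": 0,"hand": 0},{"x": 0,"y": 0,"z": 0,"rx": 0,"ry": 0,"rz": 0,"hand": 0}]}}

```text
time_s: 28.85
eef_pos: [677.5, -145.6, 24.4]
orientation: [-0.047, 0.999, -0.0, 0.001]
contact_force: [-0.2, 0.7, -5.3]
width: 0.454
finger_force: 58.0
```

```bash
python3 -c "
from h import *
s=env.get_state();print(s['width'],s['finger_force'])
go(676,-145.5,-16.5,5.3)"
```

```text
0.45354056897184786 57.99762725830078
pos [ 677.5 -145.6   24.4] yaw 5.33 t 28.85
shift total [0.05 0.01 1.36] n 2 per row [0.026 0.004 0.682] | turn rz total 0.01
```

Request:
{"method": "servo_tool", "body": {"plan": [{"x": 0.04,"y": 0,"z": 0.3,"rx": 0,"ry": 0,"rz": 0,"hand": 0},{"x": 0,"y": 0,"z": 0.35,"rx": 0,"ry": 0,"rz": 0,"hand": 0},{"x": 0,"y": 0,"z": 0.25,"rx": 0,"ry": 0,"rz": 0,"hand": 0},{"x": 0,"y": 0,"z": 0.2,"rx": 0,"ry": 0,"rz": 0,"hand": 0},{"x": 0,"y": 0,"z": 0.12,"rx": 0,"ry": 0,"rz": 0,"hand": 0},{"x": 0,"y": 0,"z": 0.08,"rx": 0,"ry": 0,"rz": 0,"hand": 0},{"x": 0,"y": 0,"z": 0,"rx": 0,"ry": 0,"rz": 0,"hand": 0},{"x": 0,"y": 0,"z": 0,"rx": 0,"ry": 0,"rz": 0,"hand": 0}]}}

```text
time_s: 29.52
eef_pos: [675.8, -146.0, -15.6]
orientation: [-0.046, 0.999, -0.0, 0.0]
contact_force: [-0.1, 0.3, -4.4]
width: 0.451
finger_force: 58.0
```

Request:
{"method": "servo_tool", "body": {"plan": [{"x": 0,"y": 0,"z": 0.04,"rx": 0,"ry": 0,"rz": 0,"hand": 0},{"x": 0,"y": 0,"z": 0.04,"rx": 0,"ry": 0,"rz": 0,"hand": 0},{"x": 0,"y": 0,"z": 0,"rx": 0,"ry": 0,"rz": 0,"hand": 0},{"x": 0,"y": 0,"z": 0,"rx": 0,"ry": 0,"rz": 0,"hand": 0}]}}

```text
time_s: 29.85
eef_pos: [676.1, -146.0, -17.5]
orientation: [-0.046, 0.999, -0.0, 0.0]
contact_force: [-0.5, 0.7, -1.7]
width: 0.45
finger_force: 58.0
```

Touching. I'll release and lift.

Request:
{"method": "servo_tool", "body": {"plan": [{"x": 0,"y": 0,"z": 0.02,"rx": 0,"ry": 0,"rz": 0,"hand": 0},{"x": 0,"y": 0,"z": 0,"rx": 0,"ry": 0,"rz": 0,"hand": 0.8},{"x": 0,"y": 0,"z": 0,"rx": 0,"ry": 0,"rz": 0,"hand": 0.8},{"x": 0,"y": 0,"z": 0,"rx": 0,"ry": 0,"rz": 0,"hand": 0.8},{"x": 0,"y": 0,"z": 0,"rx": 0,"ry": 0,"rz": 0,"hand": 0.8},{"x": 0,"y": 0,"z": -0.3,"rx": 0,"ry": 0,"rz": 0,"hand": 0.8},{"x": 0,"y": 0,"z": -0.8,"rx": 0,"ry": 0,"rz": 0,"hand": 1},{"x": 0,"y": 0,"z": -1,"rx": 0,"ry": 0,"rz": 0,"hand": 1},{"x": 0,"y": 0,"z": -1,"rx": 0,"ry": 0,"rz": 0,"hand": 1},{"x": 0,"y": 0,"z": -0.6,"rx": 0,"ry": 0,"rz": 0,"hand": 1},{"x": 0,"y": 0,"z": 0,"rx": 0,"ry": 0,"rz": 0,"hand": 1}]}}

```text
time_s: 30.77
eef_pos: [678.8, -146.6, 98.1]
orientation: [-0.046, 0.999, -0.001, 0.004]
contact_force: [1.5, -0.0, 0.6]
width: 0.998
finger_force: 0.0
```

```bash
python3 -c "
from h import *
go(436.7,-79.5,95,10.5)
for n in['scene','top']:
  c=env.read_camera(n);W=world(c);X,Y,Z=W[...,0],W[...,1],W[...,2]
  for nm,m in(('plane',(abs(X-676)<90)&(abs(Y+145.5)<45)&(Z>27)&(Z<70)),('mallet',(X>330)&(X<560)&(Y<-10)&(Y>-150)&(Z>8)&(Z<60))):
    k,l,s,ce=cv2.connectedComponentsWithStats(m.astype(np.uint8));i=1+np.argmax(s[1:,4]);m=l==i
    print(n,nm,cv2.minAreaRect(W[m][:,:2].astype(np.float32)),np.percentile(W[m][:,2],[50,98]))
"
```

```text
pos [ 678.8 -146.6   98.1] yaw 5.32 t 30.77
shift total [7.83 2.97 0.04] n 8 per row [0.979 0.372 0.005] | turn rz total -1.3
scene plane ((685.0781860351562, -145.51358032226562), (98.20091247558594, 43.110652923583984), 5.161207675933838) [40.34977146 64.71596239]
scene mallet ((418.4254455566406, -83.576416015625), (122.65963745117188, 90.64542388916016), 11.803894996643066) [47.16037607 52.70507725]Traceback (most recent call last):
  File "<string>", line 7, in <module>
    k,l,s,ce=cv2.connectedComponentsWithStats(m.astype(np.uint8));i=1+np.argmax(s[1:,4]);m=l==i
                                                                      ~~~~~~~~~^^^^^^^^^
    return _wrapfunc(a, 'argmax', axis=axis, out=out, **kwds)
    return bound(*args, **kwds)
ValueError: attempt to get argmax of an empty sequence
```

Request:
{"method": "servo_tool", "body": {"plan": [{"x": 0.5,"y": 0.19,"z": 0,"rx": 0,"ry": 0,"rz": 0,"hand": 1},{"x": 0.95,"y": 0.36,"z": 0,"rx": 0,"ry": 0,"rz": 0,"hand": 1},{"x": 0.95,"y": 0.36,"z": 0,"rx": 0,"ry": 0,"rz": 0,"hand": 1},{"x": 0.95,"y": 0.36,"z": 0,"rx": 0,"ry": 0,"rz": 0,"hand": 1},{"x": 0.95,"y": 0.36,"z": 0,"rx": 0,"ry": 0,"rz": 0,"hand": 1},{"x": 0.95,"y": 0.36,"z": 0,"rx": 0,"ry": 0,"rz": 0,"hand": 1},{"x": 0.95,"y": 0.36,"z": 0,"rx": 0,"ry": 0,"rz": 0,"hand": 1},{"x": 0.95,"y": 0.36,"z": 0,"rx": 0,"ry": 0,"rz": 0,"hand": 1},{"x": 0.5,"y": 0.19,"z": 0,"rx": 0,"ry": 0,"rz": 0,"hand": 1},{"x": 0.18,"y": 0.07,"z": 0,"rx": 0,"ry": 0,"rz": -0.65,"hand": 1},{"x": 0,"y": 0,"z": 0,"rx": 0,"ry": 0,"rz": -0.65,"hand": 1},{"x": 0,"y": 0,"z": 0,"rx": 0,"ry": 0,"rz": 0,"hand": 1}]}}

```text
time_s: 31.87
eef_pos: [432.0, -78.6, 91.4]
orientation: [-0.093, 0.996, 0.0, -0.001]
contact_force: [0.4, -0.4, 0.3]
width: 1.001
finger_force: 0.0
```

```bash
python3 -c "
from h import *
g=np.array([436.7,-79.5]);go(*g,-25,10.5)
c=env.read_camera('wrist');im=c['color'][:,:,::-1].copy();y=np.radians(10.5)
for a,b,z in((0,0,36),(100,14,36),(100,-14,36),(-20,45,50),(-20,-45,50),(-80,45,50),(-80,-45,50)):
  u,v=wproj(c,[g[0]+a*np.cos(y)-b*np.sin(y),g[1]+a*np.sin(y)+b*np.cos(y),z]);cv2.circle(im,(int(u),int(v)),3,(255,0,255),1)
cv2.imwrite('pics/w10.png',im)"
```

```text
pos [432.  -78.6  91.4] yaw 10.64 t 31.87
shift total [-0.16 -0.06  3.88] n 4 per row [-0.039 -0.015  0.97 ] | turn rz total 0.03
```

View pics/w10.png

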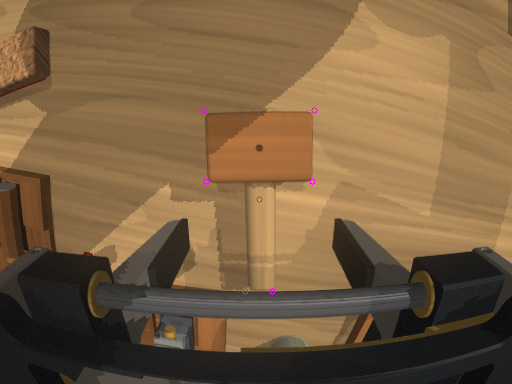

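The marks fit the mallet (head 206–313 × 112–182 px, handle axis 260). I'll descend and grip about 2 mm further from the head.

Request:
{"method": "servo_tool", "body": {"plan": [{"x": -0.2,"y": -0.05,"z": 0.3,"rx": 0,"ry": 0,"rz": 0,"hand": 0.9},{"x": 0,"y": 0,"z": 0.9,"rx": 0,"ry": 0,"rz": 0,"hand": 0.7},{"x": 0,"y": 0,"z": 0.9,"rx": 0,"ry": 0,"rz": 0,"hand": 0.7},{"x": 0,"y": 0,"z": 0.8,"rx": 0,"ry": 0,"rz": 0,"hand": 0.7},{"x": 0,"y": 0,"z": 0.5,"rx": 0,"ry": 0,"rz": 0,"hand": 0.7},{"x": 0,"y": 0,"z": 0.3,"rx": 0,"ry": 0,"rz": 0,"hand": 0.7},{"x": 0,"y": 0,"z": 0.18,"rx": 0,"ry": 0,"rz": 0,"hand": 0.7},{"x": 0,"y": 0,"z": 0.1,"rx": 0,"ry": 0,"rz": 0,"hand": 0.6},{"x": 0,"y": 0,"z": 0,"rx": 0,"ry": 0,"rz": 0,"hand": 0.5},{"x": 0,"y": 0,"z": 0,"rx": 0,"ry": 0,"rz": 0,"hand": 0.5},{"x": 0,"y": 0,"z": 0,"rx": 0,"ry": 0,"rz": 0,"hand": 0.5}], "force": 50}}

```text
time_s: 32.83
eef_pos: [440.4, -79.5, -26.3]
orientation: [-0.092, 0.996, -0.0, 0.001]
contact_force: [-0.4, 0.5, -1.2]
width: 0.5
finger_force: 0.0
```

Request:
{"method": "servo_tool", "body": {"plan": [{"x": 0,"y": 0,"z": 0,"rx": 0,"ry": 0,"rz": 0,"hand": 0},{"x": 0,"y": 0,"z": 0,"rx": 0,"ry": 0,"rz": 0,"hand": 0},{"x": 0,"y": 0,"z": 0,"rx": 0,"ry": 0,"rz": 0,"hand": 0},{"x": 0,"y": 0,"z": 0,"rx": 0,"ry": 0,"rz": 0,"hand": 0},{"x": 0,"y": 0,"z": 0,"rx": 0,"ry": 0,"rz": 0,"hand": 0},{"x": 0,"y": 0,"z": 0,"rx": 0,"ry": 0,"rz": 0,"hand": 0}]}}

```text
time_s: 33.33
eef_pos: [440.1, -79.3, -26.7]
orientation: [-0.092, 0.996, -0.0, 0.0]
contact_force: [-0.3, 2.0, 5.3]
width: 0.299
finger_force: 50.0
```

Request:
{"method": "servo_tool", "body": {"plan": [{"x": 0,"y": 0,"z": -0.2,"rx": 0,"ry": 0,"rz": 0,"hand": 0},{"x": 0,"y": 0,"z": -0.5,"rx": 0,"ry": 0,"rz": 0,"hand": 0},{"x": 0,"y": 0,"z": -0.8,"rx": 0,"ry": 0,"rz": 0,"hand": 0},{"x": 0,"y": 0,"z": -0.8,"rx": 0,"ry": 0,"rz": 0,"hand": 0},{"x": 0,"y": 0,"z": -0.8,"rx": 0,"ry": 0,"rz": 0,"hand": 0},{"x": 0,"y": 0,"z": -0.4,"rx": 0,"ry": 0,"rz": 0,"hand": 0},{"x": 0,"y": 0,"z": -0.1,"rx": 0,"ry": 0,"rz": 0,"hand": 0},{"x": 0,"y": 0,"z": 0,"rx": 0,"ry": 0,"rz": 0.6,"hand": 0},{"x": 0,"y": 0,"z": 0,"rx": 0,"ry": 0,"rz": 1,"hand": 0},{"x": 0,"y": 0,"z": 0,"rx": 0,"ry": 0,"rz": 1,"hand": 0},{"x": 0,"y": 0,"z": 0,"rx": 0,"ry": 0,"rz": 0.55,"hand": 0},{"x": 0,"y": 0,"z": 0,"rx": 0,"ry": 0,"rz": 0,"hand": 0}]}}

```text
time_s: 34.33
eef_pos: [438.7, -79.2, 80.1]
orientation: [0.019, 1.0, 0.0, -0.001]
contact_force: [-0.9, -0.3, -4.1]
width: 0.303
finger_force: 50.0
```

```bash
python3 -c "
from h import *
s=env.get_state();print(s['width'],s['finger_force'])
go(651.7,136.3,85,-2.15)"
```

```text
0.3026373929751726 49.99344885349274
pos [438.7 -79.2  80.1] yaw -2.19 t 34.33
shift total [-6.82  7.45 -0.17] n 8 per row [-0.852  0.931 -0.022] | turn rz total -0.01
```

Request:
{"method": "servo_tool", "body": {"plan": [{"x": -0.25,"y": 0.27,"z": 0,"rx": 0,"ry": 0,"rz": 0,"hand": 0},{"x": -0.6,"y": 0.65,"z": 0,"rx": 0,"ry": 0,"rz": 0,"hand": 0},{"x": -0.8,"y": 0.87,"z": 0,"rx": 0,"ry": 0,"rz": 0,"hand": 0},{"x": -0.8,"y": 0.87,"z": 0,"rx": 0,"ry": 0,"rz": 0,"hand": 0},{"x": -0.8,"y": 0.87,"z": 0,"rx": 0,"ry": 0,"rz": 0,"hand": 0},{"x": -0.8,"y": 0.87,"z": 0,"rx": 0,"ry": 0,"rz": 0,"hand": 0},{"x": -0.8,"y": 0.87,"z": 0,"rx": 0,"ry": 0,"rz": 0,"hand": 0},{"x": -0.8,"y": 0.87,"z": 0,"rx": 0,"ry": 0,"rz": 0,"hand": 0},{"x": -0.7,"y": 0.78,"z": 0,"rx": 0,"ry": 0,"rz": 0,"hand": 0},{"x": -0.35,"y": 0.4,"z": 0,"rx": 0,"ry": 0,"rz": 0,"hand": 0},{"x": -0.12,"y": 0.13,"z": 0,"rx": 0,"ry": 0,"rz": 0,"hand": 0},{"x": 0,"y": 0,"z": 0,"rx": 0,"ry": 0,"rz": 0,"hand": 0}]}}

```text
time_s: 35.33
eef_pos: [652.5, 138.0, 79.9]
orientation: [0.017, 1.0, -0.0, -0.0]
contact_force: [-0.4, -1.8, -3.1]
width: 0.301
finger_force: 50.0
```

Request:
{"method": "servo_tool", "body": {"plan": [{"x": 0,"y": 0,"z": 0,"rx": 0,"ry": 0,"rz": 0,"hand": 0},{"x": 0,"y": 0,"z": 0.4,"rx": 0,"ry": 0,"rz": 0,"hand": 0},{"x": 0,"y": 0,"z": 0.8,"rx": 0,"ry": 0,"rz": 0,"hand": 0},{"x": 0,"y": 0,"z": 0.5,"rx": 0,"ry": 0,"rz": 0,"hand": 0},{"x": 0,"y": 0,"z": 0.2,"rx": 0,"ry": 0,"rz": 0,"hand": 0},{"x": 0,"y": 0,"z": 0,"rx": 0,"ry": 0,"rz": 0,"hand": 0},{"x": 0,"y": 0,"z": 0,"rx": 0,"ry": 0,"rz": 0,"hand": 0},{"x": 0,"y": 0,"z": 0,"rx": 0,"ry": 0,"rz": 0,"hand": 0}]}}

```text
time_s: 36.0
eef_pos: [652.9, 136.4, 25.0]
orientation: [0.018, 1.0, 0.0, 0.001]
contact_force: [-0.2, -0.6, -4.0]
width: 0.302
finger_force: 50.0
```

```bash
python3 -c "
from h import *
s=env.get_state();print(s['width'],s['finger_force'])
go(651.7,136.3,-15.5,-2.15)
for n in['scene','top']:
  c=env.read_camera(n);W=world(c);X,Y,Z=W[...,0],W[...,1],W[...,2]
  m=(X>540)&(X<632)&(abs(Y-136)<70)&(Z>50)&(Z<120);p=W[m]
  q=p[p[:,2]>np.percentile(p[:,2],50)];A=np.c_[q[:,:2]-q[:,:2].mean(0),np.ones(len(q))]
  print(n,len(p),cv2.minAreaRect(p[:,:2].astype(np.float32)),np.percentile(p[:,2],[5,50,98]),np.linalg.lstsq(A,q[:,2],rcond=None)[0])
"
```

```text
0.3023159994767246 49.99302685260773
pos [652.9 136.4  25. ] yaw -2.11 t 36.0
shift total [ 0.04 -0.01  1.35] n 2 per row [ 0.021 -0.003  0.674] | turn rz total 0.01
scene 115 ((583.4071044921875, 117.58678436279297), (47.98733901977539, 93.6563949584961), 37.720497131347656) [ 55.67791977  71.26073156 103.20316457] [-0.51868374  0.25143393 96.35047373]
top 2 ((599.0528564453125, 92.9593276977539), (1.9212448596954346, 0.0), 172.18072509765625) [56.26280778 58.09157422 60.04225842] [ 0.          0.         60.12353692]
```

```bash
cat >> h.py <<'E'
def wworld(c):
    R,t=RT(c);h,w=c['range_z'].shape;v,u=np.mgrid[:h,:w];dx,dy=u-c['cx'],v-c['cy'];r=np.hypot(dx,dy)+1e-9;z=c['range_z'].astype(float)
    k=np.tan(np.minimum(r/c['fx'],1.5))*z/r;return (np.stack([k*dx,k*dy,z],-1)-t)@R
E
python3 -c "
from h import *
c=env.read_camera('wrist');W=wworld(c);X,Y,Z=W[...,0],W[...,1],W[...,2]
m=(X>540)&(X<635)&(abs(Y-137)<60)&(Z>85)&(Z<118);p=W[m]
A=np.c_[p[:,:2]-p[:,:2].mean(0),np.ones(len(p))]
print(len(p),cv2.minAreaRect(p[:,:2].astype(np.float32)),np.percentile(p[:,2],[5,50,98]),np.linalg.lstsq(A,p[:,2],rcond=None)[0])
"
```

```text
25443 ((602.2210693359375, 138.1952667236328), (90.71269989013672, 66.32831573486328), 87.98177337646484) [ 99.04643527 100.43019566 101.7490332 ] [ 1.39668552e-02 -5.03101415e-05  1.00279218e+02]
```

The mallet is level (tilt 0.014) and on line. Lower it.

Request:
{"method": "servo_tool", "body": {"plan": [{"x": 0.05,"y": -0.02,"z": 0.3,"rx": 0,"ry": 0,"rz": 0,"hand": 0},{"x": 0,"y": 0,"z": 0.35,"rx": 0,"ry": 0,"rz": 0,"hand": 0},{"x": 0,"y": 0,"z": 0.25,"rx": 0,"ry": 0,"rz": 0,"hand": 0},{"x": 0,"y": 0,"z": 0.2,"rx": 0,"ry": 0,"rz": 0,"hand": 0},{"x": 0,"y": 0,"z": 0.12,"rx": 0,"ry": 0,"rz": 0,"hand": 0},{"x": 0,"y": 0,"z": 0.08,"rx": 0,"ry": 0,"rz": 0,"hand": 0},{"x": 0,"y": 0,"z": 0,"rx": 0,"ry": 0,"rz": 0,"hand": 0},{"x": 0,"y": 0,"z": 0,"rx": 0,"ry": 0,"rz": 0,"hand": 0}]}}

```text
time_s: 36.82
eef_pos: [650.9, 136.1, -15.1]
orientation: [0.018, 1.0, -0.0, -0.0]
contact_force: [-0.7, 0.4, -3.3]
width: 0.302
finger_force: 50.0
```

Request:
{"method": "servo_tool", "body": {"plan": [{"x": 0,"y": 0,"z": 0.03,"rx": 0,"ry": 0,"rz": 0,"hand": 0},{"x": 0,"y": 0,"z": 0,"rx": 0,"ry": 0,"rz": 0,"hand": 0},{"x": 0,"y": 0,"z": 0,"rx": 0,"ry": 0,"rz": 0,"hand": 0}]}}

```text
time_s: 37.07
eef_pos: [650.9, 136.1, -15.6]
orientation: [0.018, 1.0, 0.0, 0.0]
contact_force: [-1.2, 0.9, -3.8]
width: 0.301
finger_force: 50.0
```

Request:
{"method": "servo_tool", "body": {"plan": [{"x": 0,"y": 0,"z": 0.05,"rx": 0,"ry": 0,"rz": 0,"hand": 0},{"x": 0,"y": 0,"z": 0,"rx": 0,"ry": 0,"rz": 0,"hand": 0},{"x": 0,"y": 0,"z": 0,"rx": 0,"ry": 0,"rz": 0,"hand": 0}]}}

```text
time_s: 37.32
eef_pos: [651.3, 136.1, -16.6]
orientation: [0.018, 1.0, 0.0, 0.0]
contact_force: [-1.1, -0.2, 4.4]
width: 0.304
finger_force: 50.0
```

Touched down. I'll release, lift and move back clear.

Request:
{"method": "servo_tool", "body": {"plan": [{"x": 0,"y": 0,"z": 0.01,"rx": 0,"ry": 0,"rz": 0,"hand": 0.7},{"x": 0,"y": 0,"z": 0,"rx": 0,"ry": 0,"rz": 0,"hand": 0.7},{"x": 0,"y": 0,"z": 0,"rx": 0,"ry": 0,"rz": 0,"hand": 0.7},{"x": 0,"y": 0,"z": 0,"rx": 0,"ry": 0,"rz": 0,"hand": 0.7},{"x": 0,"y": 0,"z": -0.3,"rx": 0,"ry": 0,"rz": 0,"hand": 0.7},{"x": 0,"y": 0,"z": -0.8,"rx": 0,"ry": 0,"rz": 0,"hand": 0.7},{"x": 0,"y": 0,"z": -1,"rx": 0,"ry": 0,"rz": 0,"hand": 0.7},{"x": 0,"y": 0,"z": -1,"rx": 0,"ry": 0,"rz": 0,"hand": 0.7},{"x": 0,"y": 0,"z": -1,"rx": 0,"ry": 0,"rz": 0,"hand": 0.7},{"x": 0,"y": 0,"z": -1,"rx": 0,"ry": 0,"rz": 0,"hand": 0.7},{"x": 0.5,"y": 0,"z": -0.6,"rx": 0,"ry": 0,"rz": 0,"hand": 0.7},{"x": 0.9,"y": 0,"z": 0,"rx": 0,"ry": 0,"rz": 0,"hand": 0.7}]}}

```text
time_s: 38.32
eef_pos: [613.2, 138.2, 158.8]
orientation: [0.019, 1.0, 0.001, 0.005]
contact_force: [-0.2, 0.5, 0.3]
width: 0.703
finger_force: 0.0
```

Request:
{"method": "servo_tool", "body": {"plan": [{"x": 1,"y": 0,"z": 0,"rx": 0,"ry": 0,"rz": 0,"hand": 0.7},{"x": 1,"y": 0,"z": 0,"rx": 0,"ry": 0,"rz": 0,"hand": 0.7},{"x": 1,"y": 0,"z": 0,"rx": 0,"ry": 0,"rz": 0,"hand": 0.7},{"x": 1,"y": 0,"z": 0,"rx": 0,"ry": 0,"rz": 0,"hand": 0.7},{"x": 1,"y": 0,"z": 0,"rx": 0,"ry": 0,"rz": 0,"hand": 0.7},{"x": 1,"y": 0,"z": 0,"rx": 0,"ry": 0,"rz": 0,"hand": 0.7},{"x": 1,"y": 0,"z": 0,"rx": 0,"ry": 0,"rz": 0,"hand": 0.7},{"x": 0.5,"y": 0,"z": 0,"rx": 0,"ry": 0,"rz": 0,"hand": 0.7},{"x": 0,"y": 0,"z": 0,"rx": 0,"ry": 0,"rz": 0,"hand": 0.7}]}}

```text
time_s: 39.07
eef_pos: [380.8, 145.4, 153.6]
orientation: [0.018, 1.0, -0.0, -0.001]
contact_force: [0.2, -0.2, -0.2]
width: 0.695
finger_force: 0.0
```

```bash
python3 -c "
from h import *
for n in['scene','top']:
  c=env.read_camera(n);save(c,n+'11.png');W=world(c);X,Y,Z=W[...,0],W[...,1],W[...,2]
  for nm,m in(('plane',(abs(X-676)<90)&(abs(Y+145.5)<45)&(Z>26)&(Z<75)),('mallet',(abs(X-658)<110)&(abs(Y-136)<58)&(Z>27)&(Z<75)),('chisel',(abs(X-572)<100)&(abs(Y+393)<40)&(Z>26)&(Z<60)),('square',(abs(X-591)<60)&(abs(Y-375)<22)&(Z>24.5)&(Z<60)),('jar',(abs(X-647)<45)&(abs(Y+2)<45)&(Z>40)&(Z<75))):
    p=W[m]
    if len(p)<5: print(n,nm,'hidden');continue
    r=cv2.minAreaRect(p[:,:2].astype(np.float32));print(n,nm,np.round(r[0],1),np.round(r[1],1),round(r[2],1),np.percentile(p[:,2],[50,95]).round(1))
"
```

```text
scene plane [ 670.5 -146.7] [127.7  43.5] 5.4 [44.7 63.6]
scene mallet [658.2 133.7] [ 90.9 179.9] 87.5 [49.1 61.4]
scene chisel [ 572.  -393.5] [181.2  31.9] 1.4 [37.9 43.5]
scene square [581.  373.8] [99.7 31.7] 3.7 [27.6 30. ]
scene jar [646.4  -2.6] [54. 55.] 45.1 [57.4 60. ]
top plane [ 669.3 -146.9] [126.5  42.6] 5.2 [45.5 63.7]
top mallet [655.5 135.1] [ 90.3 180. ] 87.7 [57.5 62.2]
top chisel [ 571.7 -393.6] [178.2  33.4] 1.0 [37.4 43.7]
top square [580.7 373.5] [98.7 30.7] 3.4 [27.9 30.8]
top jar [646.   -2.2] [53.3 54.1] 2.4 [57.7 60.6]
```

View pics/scene11.png

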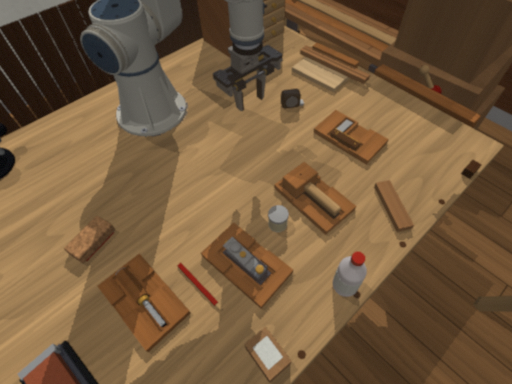

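All four tools are seated: the scene view shows the chisel (148,305), plane (245,258), mallet (312,190) and square (347,137) in their trays, and the jar at (278,215) hasn't moved. I'll hand in.

```bash
python3 -c "
from h import *
print(env.job_done())"
```

```text
the job is handed in; nothing more can be done
None
```

I handed the job in at about 39 s: by my last camera check the block plane, mallet, chisel and try square lie flat in their own trays and the jar has not moved; the hand-in gave no verdict.

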